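# Put the sharpening stones away in their sliding-lid box

## Robot

A 7-joint arm with a two-finger parallel gripper is mounted at the origin on a cart in front of the work surface, level with it; the furniture and walls round the work are solid. World frame = base frame: x ahead of the robot, y to its left, z up, the work surface at z = 0. Lengths are in m, angles in rad, forces in N, time in s.
With the tool pointing down it reaches from about 0.425 to 0.875 m from the base axis. Payload 9.9 kg.
Tool frame: the origin (TCP) lies on the mounting face of the last link; the fingertips stand 173 mm ahead of it and the grasp point (between the pads) lies 155 mm ahead of it (r.grip_point_offset is the distance from the TCP to the grasp point, in m); y points along the fingers, x is the direction in which the jaws open and shut, and the axes are right-handed (so a half turn about y gives the same grasp; the last joint's range is limited). The gripper opens to 85 mm and grips with 20 to 120 N. Pads are 22 mm wide; open, the fingers measure 114 mm over their backs; the gripper's body (76 mm by 85 mm) begins 54 mm behind the grasp point. The pads swing forward as they close: fully open they stand 13 mm farther back than shut.
Start: joints at [-1.227, 0.576, 0.025, 1.437, -0.015, 1.129, -0.057], TCP at [0.28, 0.614, 0.405] pointing down, gripper open.
Joint ranges: [-2.76, 2.76], [-0.34, 2.15], [-1.52, 1.57], [0.19, 2.46], [-1.09, 4.23], [0.17, 1.99], [-2.82, 2.82]. Speed limits (rad/s): [2.22, 2.22, 3.01, 3.01, 3.14, 3.14, 3.14].

## Interface

Orientations are given as a unit quaternion [w, x, y, z].
In Python, from station import r gives the robot as it stands.
- The arm moves only by the shell command python3 -m creep 'ROWS'. ROWS is a JSON object of lists of equal length, an entry for each row: "claw": the closure, from 0 (fully open) to 1 (shut); "offset": the shift along the tool's x, y, z in m, a list of three; "delta_rot": the turn, a rotation vector about the tool's x, y, z in rad, a list of three. A call has 1 to 8 rows; each row shifts and turns the pose as measured when the row begins, along the tool's axes as they then stand; what a row does not reach is not made up. A row lasts 1/12 s, in which the tool goes at most 41.7 mm and 7.16 degrees, less where a joint would pass 70% of its speed; a pose out of reach is approached as far as the arm can. A call is refused whole if a number of a shift passes 0.0417 or a number of a turn 0.125, either way. A call with a gripper value outside its range is refused whole. The fingers move at their own pace and stop on an object; the grip force is fixed at half the most. Time passes only in rows, so rows that do not move let the fingers close. It gives the time, the measured TCP pose, the force and the opening at its end, in the units of the state.
- r.get_state(): the state, without advancing time (a new reading comes with each control period).
- r.camera(name): name is "scene" or "top"; returns (picture, depth): 400x640x3 uint8, blue, green, red; 400x640 float32, m along the optical axis (not along the pixel's ray), 0 where there is no reading.
- r.get_calibration(name): a dict with "fx", "fy", "cx", "cy" (pixels), "rvec" (rotation vector, rad) and "tvec" (3), from world to camera coordinates, as OpenCV has them. Camera axes: x right, y down, z forward; pixel columns grow to the right and rows downward; lengths in m; the calibration is good to about 2 mm. A picture is of the moment at which its call begins. get_calibration takes no time and is no camera call.
- r.hand_in(): hands the job in, once; it reports no verdict.
The state is a dict: "clock": time; "joints": joint angles; "joint_velocities": joint speeds; "joint_efforts": joint torques, N m; "tcp_pos": TCP position; "tool_rot": TCP orientation; "ft_force": force on the tool from outside, world axes, zero at the start; "moment": the same for the moment, N m; "gripper_width": opening from 0.0 (shut) to 1.0 (fully open).
Only numpy, scipy, OpenCV 4.12 (cv2) and the standard library are available. Lean on these libraries where they do the work, as an engineer would, in place of code of your own. Each camera call takes 0.05 s, during which the arm holds its last target.

## Task

The chisel is sharp: put the pile of three sharpening stones away in the wooden box. Slide the box's lid open to its stop, lift the three stones together as one pile and, as the open lid still covers one end of the pocket, tilt the pile, tuck that end in under the lid and swing the other end down along the opposite end wall until the pile lies flat on the floor in its old order; do not drop the stones. Then slide the lid fully shut.

Things in the scene. Friction and masses are not known exactly. Their poses are not given: they have to be found in the camera images.
- stone_box: fixed box of light wood, 148 x 84 x 48 mm high. Origin: centre of its underside, on the bench; z up, x along its length towards the end where the lid slides out. End walls 10 mm thick, tops 38 mm above the bench. Long walls 12.5 mm thick, tops 48 mm; each has a finger notch in mid-length, open at the top, 54 mm wide, cut through the wall down to the pocket floor
- pocket (a point): centre of the pocket's floor, 8 mm above the box's origin, axes as the box. The pocket is 128 mm (x) by 59 mm (y), 30 mm deep to the end walls' tops, with a 2 mm chamfer round its mouth. A pile held by its long sides at mid-length can be set down on this floor, the fingers passing down in the two notches
- box_lid (a joint): how far the lid is slid out along the box's +x, m: 0 shut, 0.127 at its stop (it cannot come off). Flat wooden lid, 64 mm wide, underside 38.5 mm and top 44 mm above the bench, about 1.2 N sliding friction. Its inner edge is at box x = -0.073 + this value. Fully open it still covers the last 10 mm of the pocket at +x, so the free mouth is 118 mm long, 2 mm less than a stone
- lid_knob (a point): point on the axis of the round knob of darker wood on the lid, 60.5 mm above the bench and 5.5 mm below the knob's top (knob 24 mm across, 22 mm high, standing on the lid's top); it moves with the lid: box x = 0.045 + the value of box_lid, y = 0
- stone_1_center (a point): centre of the bottom stone of the pile. The three stones are equal flat blocks, light grey above and dark grey below, 120 x 55 x 8 mm, about 0.12 kg each; x along the length, y across, z up. They lie flat on one another on the bench as a pile 24 mm high, up to about 1.5 mm and 1.5 degrees out of line. Seated in the box, its centre is 4 mm above the pocket floor
- stone_2_center (a point): centre of the middle stone, axes alike; seated in the box it is 12 mm above the pocket floor
- stone_3_center (a point): centre of the top stone, axes alike; seated in the box it is 20 mm above the pocket floor
There are look-alikes about, which are no part of the job. What is shaped like the part that bears stone_3_center but pink is not meant.

How it is judged:
On the way, in this order (a step that is already met when the one before it is completed fails the run):
1. the lid has been slid open (at least 115 mm) (value of joint box_lid above 0.115 m), for 0.2 s.
2. all three stones are lifted off the bench together, one on the other (height (world z) of each of stone_1_center, stone_2_center, stone_3_center above 0.04 m and distance between stone_1_center and stone_2_center below 0.02 m and distance between stone_2_center and stone_3_center below 0.02 m), for 0.2 s.
3. all three stones lie flat in the pocket, in their order, the lid still open (x of stone_1_center in the frame of stone_box between -0.007 and 0.007 m and y of stone_1_center in the frame of stone_box between -0.004 and 0.004 m and z of stone_1_center in the frame of stone_box between 0.01 and 0.0145 m and angle between each of stone_1_center, stone_2_center, stone_3_center's own z axis and vertical below 0.04 rad and x of stone_2_center in the frame of stone_box between -0.007 and 0.007 m and y of stone_2_center in the frame of stone_box between -0.004 and 0.004 m and z of stone_2_center in the frame of stone_box between 0.018 and 0.0225 m and x of stone_3_center in the frame of stone_box between -0.007 and 0.007 m and y of stone_3_center in the frame of stone_box between -0.004 and 0.004 m and z of stone_3_center in the frame of stone_box between 0.026 and 0.0305 m and value of joint box_lid above 0.09 m), for 0.2 s.
At the end, for the whole second after the job is handed in: The three stones lie at rest in the pocket in the order of the pile, flat (within 2.3 degrees) and each at its own height in the pile (within 2 mm), centres within the pocket's play (7 mm along, 4 mm across), and the lid is shut to within 4 mm (x of stone_1_center in the frame of stone_box between -0.007 and 0.007 m and y of stone_1_center in the frame of stone_box between -0.004 and 0.004 m and z of stone_1_center in the frame of stone_box between 0.01 and 0.0145 m and angle between each of stone_1_center, stone_2_center, stone_3_center's own z axis and vertical below 0.04 rad and x of stone_2_center in the frame of stone_box between -0.007 and 0.007 m and y of stone_2_center in the frame of stone_box between -0.004 and 0.004 m and z of stone_2_center in the frame of stone_box between 0.018 and 0.0225 m and x of stone_3_center in the frame of stone_box between -0.007 and 0.007 m and y of stone_3_center in the frame of stone_box between -0.004 and 0.004 m and z of stone_3_center in the frame of stone_box between 0.026 and 0.0305 m and value of joint box_lid below 0.004 m and linear speed of each of stone_1, stone_2, stone_3 below 0.02 m/s); the robot touches nothing.
It fails at once if a stone is dropped (moves faster than 0.5 m/s with no finger on it) ((linear speed of stone_1 above 0.5 m/s and contact force between stone_1 and the fingers below 0.1 N) or (linear speed of stone_2 above 0.5 m/s and contact force between stone_2 and the fingers below 0.1 N) or (linear speed of stone_3 above 0.5 m/s and contact force between stone_3 and the fingers below 0.1 N)).
It also fails if it takes over 72 s, if anything falls off the work surface, if the arm or the gripper's body presses on something with over 40 N, if the wrist force passes 120 N, or if a joint passes its speed limit or range.

## Working session

There is one attempt and no reset: what is moved stays moved. The work goes in short steps, Python scripts to look and compute and a shell command to move; the robot and the scene stay as the last step left them, time stands still between calls to the robot, and variables do not carry over. Pictures are saved under pics/ and viewed, and the job is handed in when it is done.

```bash
ls; mkdir -p pics; python3 - <<'E'
from station import r
import cv2,numpy as np
s=r.get_state(); print(s)
print(r.grip_point_offset)
for n in("scene","top"):
    p,d=r.camera(n); cv2.imwrite(f"pics/{n}0.png",p); np.savez(f"{n}0.npz",p=p,d=d); print(n,r.get_calibration(n))
E
```

```text
pics
{'clock': 0.0, 'joints': array([-1.22680904,  0.57651003,  0.02479915,  1.43789869, -0.01498561,
        1.1289749 , -0.05649573]), 'joint_velocities': array([-0.00126455, -0.00015757, -0.00054057, -0.0007895 ,  0.00197849,
        0.00104293, -0.00027886]), 'joint_efforts': array([-2.11607939e-04, -7.65746570e+01,  2.25052021e+00, -2.85963249e+01,
        1.53465610e-02,  1.24108657e-02, -5.55105828e-06]), 'tcp_pos': array([0.27992583, 0.61404344, 0.40385954]), 'tool_rot': array([-0.59439482,  0.59505155,  0.38203335, -0.3829608 ]), 'ft_force': array([-1.20610958, -0.28746717,  0.20519996]), 'moment': array([-0.09735787, -0.04543975,  0.01717766]), 'gripper_width': 0.9974178821977578}
0.1547
scene {'fx': 517.5529615925994, 'fy': 517.5529615925994, 'cx': 326.0122535436798, 'cy': 194.71410820328833, 'rvec': array([ 2.12385273, -1.17768319,  0.46488316]), 'tvec': array([-0.24352057,  0.36166403,  0.94724163])}
top {'fx': 500.29539698136807, 'fy': 500.29539698136807, 'cx': 319.9928251067584, 'cy': 200.92768201248253, 'rvec': array([ 2.17746567, -2.12064615,  0.12987857]), 'tvec': array([0.02118368, 0.49772178, 1.08134941])}
```

View pics/scene0.png

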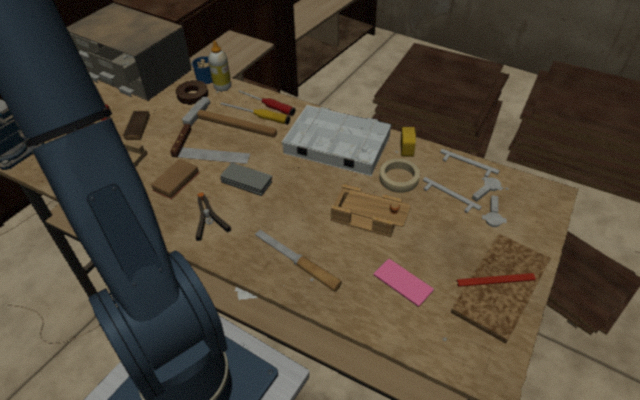

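View pics/top0.png

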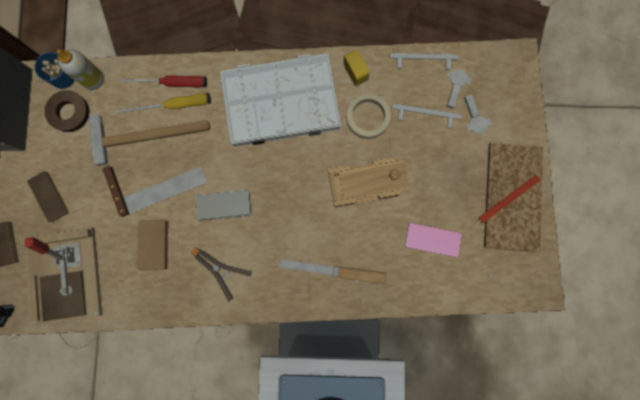

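```bash
cat > h.py <<'E'
import numpy as np,cv2
from station import r
from scipy.spatial.transform import Rotation as R
def cal(n):
    c=r.get_calibration(n); M=cv2.Rodrigues(np.array(c["rvec"]))[0]
    return c,M,np.array(c["tvec"])
def ray(n,uv,z):
    c,M,t=cal(n); uv=np.atleast_2d(uv).astype(float)
    d=np.c_[(uv[:,0]-c["cx"])/c["fx"],(uv[:,1]-c["cy"])/c["fy"],np.ones(len(uv))]@M
    o=-M.T@t
    return o+d*((z-o[2])/d[:,2])[:,None]
def cloud(n,d):
    c,M,t=cal(n); v,u=np.mgrid[:d.shape[0],:d.shape[1]]
    P=np.stack([(u-c["cx"])/c["fx"]*d,(v-c["cy"])/c["fy"]*d,d],-1)
    return (P-t)@M
def proj(n,X):
    c,M,t=cal(n); q=np.atleast_2d(X)@M.T+t
    return np.c_[q[:,0]/q[:,2]*c["fx"]+c["cx"],q[:,1]/q[:,2]*c["fy"]+c["cy"]]
def tool():
    s=r.get_state(); q=s["tool_rot"]; Rm=R.from_quat([q[1],q[2],q[3],q[0]]).as_matrix()
    return s,Rm
E
python3 - <<'E'
from h import *
for n,(x0,x1,y0,y1) in dict(top=(170,430,140,260),scene=(210,450,150,250)).items():
    f=np.load(n+"0.npz"); P=cloud(n,f["d"])
    cv2.imwrite(f"pics/{n}0z.png",cv2.resize(f["p"][y0:y1,x0:x1],None,fx=3,fy=3,interpolation=cv2.INTER_CUBIC))
    for uv in ([(223,205),(369,182),(395,174),(300,240)] if n=="top" else [(245,175),(370,210),(395,208),(270,220)]): print(n,uv,P[uv[1],uv[0]].round(4))
s,Rm=tool(); print(Rm.round(3))
E
```

```text
top (223, 205) [0.4834 0.2522 0.0227]
top (369, 182) [ 0.5403 -0.073   0.0453]
top (395, 174) [ 0.5607 -0.131   0.04  ]
top (300, 240) [0.4105 0.0775 0.0038]
scene (245, 175) [0.4866 0.261  0.0204]
scene (370, 210) [ 0.5295 -0.0754  0.0435]
scene (395, 208) [ 0.5498 -0.1277  0.0616]
scene (270, 220) [0.41   0.1276 0.0021]
[[ 0.415 -0.001 -0.91 ]
 [ 0.91  -0.001  0.415]
 [-0.001 -1.    -0.   ]]
```

```bash
python3 -m creep --help; python3 -c "
import station;print([x for x in dir(station.r) if x[0]!='_'])"
```

```text
['PlanningError', 'camera', 'get_calibration', 'get_state', 'grip_point_offset', 'hand_in']invalid input: not JSON, or not a number
```

View pics/top0z.png

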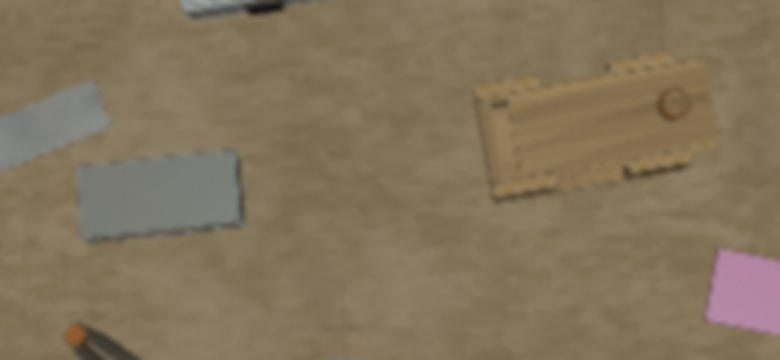

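View pics/scene0z.png

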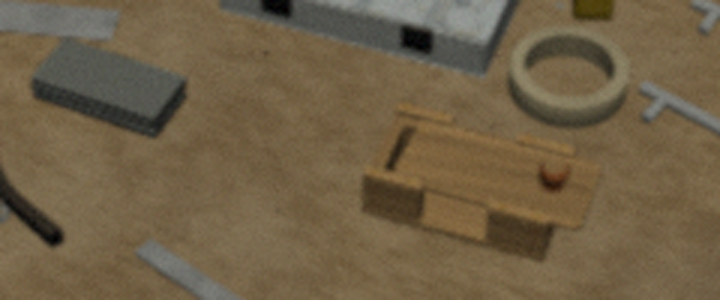

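```bash
python3 - <<'E'
from h import *
f=np.load("top0.npz"); P=cloud("top",f["d"]); p=f["p"]
# bench plane level
print("bench z",np.median(P[220:235,260:300,2]), "cam", (-cal("top")[1].T@cal("top")[2]).round(3))
# stones
reg=np.zeros(p.shape[:2],bool); reg[180:230,185:265]=1
hsv=cv2.cvtColor(p,cv2.COLOR_BGR2HSV)
print(hsv[205,223],hsv[230,223],hsv[182,369])
m=(reg&(hsv[...,1]<50)).astype(np.uint8)
m2=(reg&(P[...,2]>0.014)).astype(np.uint8)
for k in(m,m2):
    cs=max(cv2.findContours(k,0,cv2.CHAIN_APPROX_NONE)[0],key=cv2.contourArea)
    w=ray("top",cs[:,0],0.024)[:,:2]*1000
    print(cv2.minAreaRect(cs),cv2.minAreaRect(w.astype(np.float32)))
# box pixels height map
reg=np.zeros(p.shape[:2],bool); reg[150:215,315:425]=1
for zt in(0.015,0.03,0.043,.055):
    k=(reg&(P[...,2]>zt)).astype(np.uint8)
    cs=max(cv2.findContours(k,0,cv2.CHAIN_APPROX_NONE)[0],key=cv2.contourArea)
    w=ray("top",cs[:,0],0.044)[:,:2]*1000
    print(zt,k.sum(),cv2.minAreaRect(w.astype(np.float32)))
h=np.clip(P[150:215,315:425,2]*1000*3.5,0,255).astype(np.uint8)
cv2.imwrite("pics/hm0.png",cv2.resize(np.hstack([h]),None,fx=7,fy=7,interpolation=0))
c=cv2.resize(p[150:215,325:425],None,fx=8,fy=8,interpolation=cv2.INTER_CUBIC); cv2.imwrite("pics/box0.png",cv2.convertScaleAbs(c,alpha=1.5))
E
```

```text
bench z -0.0007141310695850353 cam [0.352 0.021 1.137]
[ 43  14 125] [ 20  73 137] [ 18 104 133]
((222.68296813964844, 204.75042724609375), (26.1441650390625, 54.7158317565918), 84.42780303955078) ((483.94873046875, 252.38497924804688), (59.306610107421875, 122.86520385742188), 7.100217342376709)
((221.92054748535156, 204.24520874023438), (25.17669105529785, 54.01735305786133), 83.9909896850586) ((485.02716064453125, 254.30047607421875), (57.122615814208984, 120.35562896728516), 7.5573835372924805)
0.015 2701 ((544.5579833984375, -72.09028625488281), (87.8458480834961, 172.74203491210938), 11.705541610717773)
0.03 2654 ((545.3679809570312, -72.12625885009766), (86.36410522460938, 172.34793090820312), 11.63876724243164)
0.043 1585 ((546.422119140625, -72.51539611816406), (84.55115509033203, 171.16798400878906), 11.567218780517578)
0.055 67 ((559.9321899414062, -128.1907501220703), (22.631418228149414, 22.144939422607422), 0.5165280699729919)
```

View pics/hm0.png

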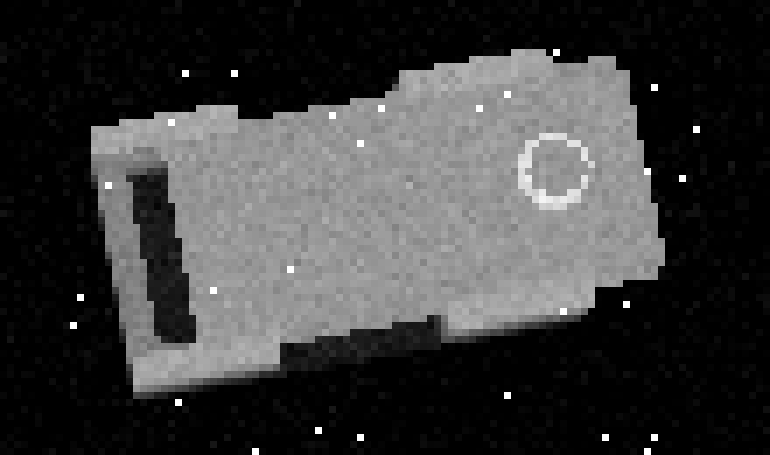

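View pics/box0.png

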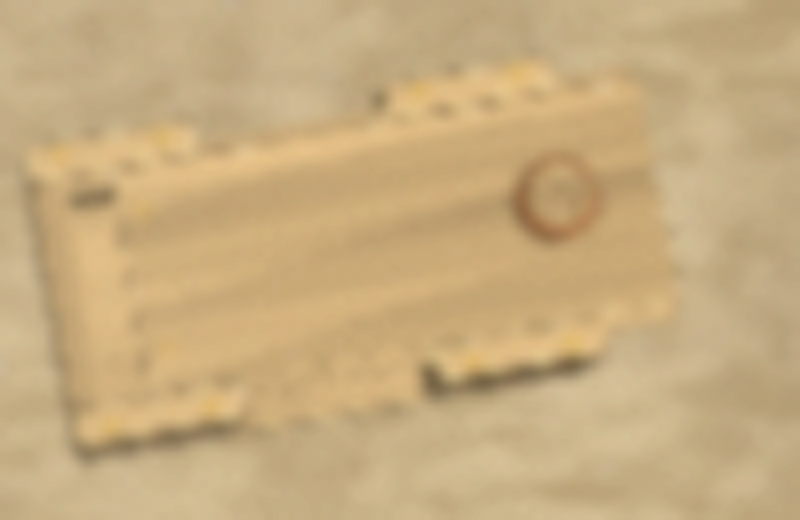

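```bash
cat > meas.py <<'E'
from h import *
def region_stats(n,f,lo,hi,box,zref,minA=15,med=True):
    d=cv2.medianBlur(f["d"],3) if med else f["d"]
    P=cloud(n,d); z=P[...,2]
    reg=np.zeros(z.shape,bool); x0,x1,y0,y1=box; reg[y0:y1,x0:x1]=1
    k=(reg&(z>lo)&(z<hi)).astype(np.uint8)
    N,l,st,c=cv2.connectedComponentsWithStats(k,connectivity=8)
    out=[]
    for i in range(1,N):
        if st[i,4]<minA: continue
        v,u=np.nonzero(l==i); w=ray(n,np.c_[u,v],zref)[:,:2]*1000
        C=np.cov(w.T); e,V=np.linalg.eigh(C)
        rect=cv2.minAreaRect(w.astype(np.float32))
        a=np.degrees(np.arctan2(V[1,1],V[0,1]))
        out.append((w.mean(0),a,np.sqrt(12*e[::-1]),len(w),np.median(z[l==i])))
    return out
if __name__=="__main__":
    for n,bs,bb in(("top",(185,265,180,230),(315,425,150,215)),("scene",(215,280,155,200),(325,415,180,240))):
        f=np.load(n+"0.npz")
        print(n,"stone")
        for o in region_stats(n,f,0.0195,0.03,bs,0.024): print(*[np.round(x,4 if i==4 else 2) for i,x in enumerate(o)])
        print("walls")
        for o in region_stats(n,f,0.0455,0.055,bb,0.048): print(*[np.round(x,4 if i==4 else 2) for i,x in enumerate(o)])
        print("knob")
        for o in region_stats(n,f,0.056,0.075,bb,0.066,8,False): print(*[np.round(x,4 if i==4 else 2) for i,x in enumerate(o)])
        print("lid")
        for o in region_stats(n,f,0.0415,0.0455,bb,0.044): print(*[np.round(x,4 if i==4 else 2) for i,x in enumerate(o)])
        
E
python3 meas.py
```

```text
top stone
[485.92 254.8 ] 97.47 [119.73  54.97] 1293 0.0233
walls
[ 590.43 -102.73] 101.55 [45.52  8.78] 79 0.0473
[570.02  -4.56] 100.72 [46.2   8.68] 76 0.0468
[ 517.96 -118.47] 102.83 [46.15  9.89] 89 0.0471
[497.39 -20.18] 102.25 [47.38  8.6 ] 76 0.047
knob
[ 554.52 -123.3 ] -175.25 [26.54 23.88] 39 0.0631
lid
[548.54 -81.75] 101.25 [148.69  69.01] 1974 0.0434
scene stone
[483.87 253.97] 97.31 [120.98  57.82] 765 0.0237
walls
[568.51  -4.98] 100.7 [39.39 10.54] 49 0.0468
[588.01 -99.32] 99.79 [36.84  9.84] 47 0.0466
[494.69 -17.27] 102.65 [47.05  9.94] 59 0.0469
[ 552.33 -125.11] 122.47 [23.5  10.98] 16 0.0483
[ 515.6  -115.83] 101.72 [43.91  9.28] 58 0.0471
knob
[ 545.96 -127.76] 101.73 [24.18 19.84] 42 0.0613
lid
[545.45 -80.78] 102.67 [150.31  75.75] 1381 0.0436
```

```bash
python3 - <<'E'
from h import *
B=np.array([.5428,-.0604]); a=np.radians(-78.1); u=np.array([np.cos(a),np.sin(a)]); v=np.array([-u[1],u[0]])
for n,z in(("top",.066),("scene",.066)):
    f=np.load(n+"0.npz"); p=f["p"]; hsv=cv2.cvtColor(p,cv2.COLOR_BGR2HSV)
    x,y=(395,174) if n=="top" else (394,208)
    m=np.zeros(p.shape[:2],np.uint8); w=hsv[y-9:y+10,x-9:x+10].astype(int)
    k=(w[...,0]<15)|(w[...,0]>170); k&=(w[...,1]>95); m[y-9:y+10,x-9:x+10]=k
    cs=max(cv2.findContours(m,0,2)[0],key=cv2.contourArea); h=cv2.convexHull(cs)
    x0,y0,ww,hh=cv2.boundingRect(h); c=(x0+ww/2-.5,y0+hh/2-.5); print(n,x0,y0,ww,hh)
    for zz in (.066,.055):
      X=ray(n,c,zz)[0]; bias=np.array([.0011,-.0011])*(1 if n=="top" else -1)
      q=X[:2]-bias-B; print(zz,X.round(4),"box x,y",(q@u).round(4),(q@v).round(4))
E
```

```text
top 392 178 1 1
0.066 [ 0.5468 -0.1209  0.066 ] box x,y 0.0587 -0.0094
0.055 [ 0.5488 -0.1224  0.055 ] box x,y 0.0606 -0.0077
scene 390 206 10 8
0.066 [ 0.5414 -0.1303  0.066 ] box x,y 0.0694 -0.015
0.055 [ 0.5508 -0.1266  0.055 ] box x,y 0.0678 -0.005
```

```bash
cat > plan.py <<'E'
from h import *
B=np.array([.5428,-.0604]); YAW=-78.1
def frame(yaw_jaw,tilt=0,axis_sign=1):
    """jaw yaw deg; tilt deg about tool x"""
    a=np.radians(yaw_jaw); x=np.array([np.cos(a),np.sin(a),0]); y=np.array([0,0,-1.])
    M=np.c_[x,y,np.cross(x,y)]
    return M@R.from_rotvec([np.radians(tilt),0,0]).as_matrix()
def plan(tip,M,off=None,vmax=.040,wmax=.122,n=None,show=8):
    """tip: target grasp-point world position"""
    off=r.grip_point_offset if off is None else off
    s,R0=tool(); p0=s["tcp_pos"]; p1=np.array(tip)-M@np.array([0,off,0])
    rv=R.from_matrix(R0.T@M).as_rotvec()
    N=max(1,int(np.ceil(max(np.linalg.norm(p1-p0)/vmax,np.linalg.norm(rv)/wmax)))) if n is None else n
    print("clock %.2f"%s["clock"],"tcp",p0.round(4),"->",p1.round(4),"N",N,"F",s["ft_force"].round(1),"w",round(s["gripper_width"],3))
    O=[];D=[]
    for i in range(min(N,show)):
        Ri=R0@R.from_rotvec(rv*i/N).as_matrix()
        O.append((Ri.T@(p1-p0)/N).round(4).tolist()); D.append((rv/N).round(4).tolist())
    print('"offset":',O); print('"delta_rot":',D)
    return p1
E
python3 - <<'E'
from plan import *
plan([.556,-.123,.15],frame(-78.1),show=8,vmax=.0395)
E
```

```text
clock 0.10 tcp [0.28  0.614 0.404] -> [ 0.556  -0.123   0.3047] N 21 F [ 0.   0.2 -0.7] w 1.001
"offset": [[-0.0265, 0.0048, -0.0265], [-0.0231, 0.0048, -0.0295], [-0.0195, 0.0048, -0.032], [-0.0155, 0.0048, -0.0341], [-0.0113, 0.0048, -0.0357], [-0.007, 0.0048, -0.0368], [-0.0026, 0.0047, -0.0374], [0.0019, 0.0047, -0.0374]]
"delta_rot": [[0.0001, 0.1193, -0.0], [0.0001, 0.1193, -0.0], [0.0001, 0.1193, -0.0], [0.0001, 0.1193, -0.0], [0.0001, 0.1193, -0.0], [0.0001, 0.1193, -0.0], [0.0001, 0.1193, -0.0], [0.0001, 0.1193, -0.0]]
```

```bash
python3 -m creep '{"claw":[0,0,0,0,0,0,0,0],"offset":[[-0.0265,0.005,-0.0265],[-0.023,0.005,-0.0295],[-0.0195,0.005,-0.032],[-0.0155,0.005,-0.034],[-0.0115,0.005,-0.0355],[-0.007,0.005,-0.037],[-0.0025,0.005,-0.0375],[0.002,0.005,-0.0375]],"delta_rot":[[0,0.12,0],[0,0.12,0],[0,0.12,0],[0,0.12,0],[0,0.12,0],[0,0.12,0],[0,0.12,0],[0,0.12,0]]}'
python3 - <<'E'
from plan import *
plan([.556,-.123,.15],frame(-78.1),show=8,vmax=.0395); print(r.get_state()["joints"].round(2))
E
```

```text
clock: 0.77
tcp_pos: [0.3791, 0.3282, 0.3583]
tool_rot: [0.706, -0.704, -0.054, 0.059]
ft_force: [1.1, 0.9, 1.1]
gripper_width: 0.995
clock 0.77 tcp [0.3791 0.3282 0.3583] -> [ 0.556  -0.123   0.3047] N 13 F [1.1 0.9 1.1] w 0.995
"offset": [[0.0079, 0.004, -0.0364], [0.0121, 0.004, -0.0353], [0.0162, 0.004, -0.0336], [0.02, 0.004, -0.0315], [0.0235, 0.004, -0.0289], [0.0267, 0.004, -0.026], [0.0296, 0.004, -0.0227], [0.032, 0.004, -0.0191]]
"delta_rot": [[0.0002, 0.1172, -0.0005], [0.0002, 0.1172, -0.0005], [0.0002, 0.1172, -0.0005], [0.0002, 0.1172, -0.0005], [0.0002, 0.1172, -0.0005], [0.0002, 0.1172, -0.0005], [0.0002, 0.1172, -0.0005], [0.0002, 0.1172, -0.0005]]
[-1.02  0.39  0.3   1.96 -0.16  0.82 -0.47]
```

Tracking is near-exact.

```bash
python3 -m creep '{"claw":[0,0,0,0,0,0,0,0],"offset":[[0.008,0.004,-0.0365],[0.012,0.004,-0.0355],[0.016,0.004,-0.0335],[0.02,0.004,-0.0315],[0.0235,0.004,-0.029],[0.0265,0.004,-0.026],[0.0295,0.004,-0.0225],[0.032,0.004,-0.019]],"delta_rot":[[0,0.117,0],[0,0.117,0],[0,0.117,0],[0,0.117,0],[0,0.117,0],[0,0.117,0],[0,0.117,0],[0,0.117,0]]}'
python3 - <<'E'
from plan import *
plan([.556,-.123,.09],frame(-78.1),show=8,vmax=.0395); print(r.get_state()["joints"].round(2))
E
```

```text
clock: 1.43
tcp_pos: [0.4827, 0.0342, 0.3236]
tool_rot: [-0.648, 0.648, -0.285, 0.28]
ft_force: [1.3, 0.2, 0.2]
gripper_width: 1.005
clock 1.43 tcp [0.4827 0.0342 0.3236] -> [ 0.556  -0.123   0.2447] N 5 F [1.3 0.2 0.2] w 1.005
"offset": [[0.0331, 0.0156, -0.0106], [0.034, 0.0157, -0.007], [0.0346, 0.0157, -0.0033], [0.0347, 0.0157, 0.0005], [0.0345, 0.0157, 0.0042]]
"delta_rot": [[0.0009, 0.1082, -0.0009], [0.0009, 0.1082, -0.0009], [0.0009, 0.1082, -0.0009], [0.0009, 0.1082, -0.0009], [0.0009, 0.1082, -0.0009]]
[-0.56  0.46  0.57  2.05 -0.36  0.74 -0.59]
```

```bash
python3 -m creep '{"claw":[0,0,0,0,0,0.3],"offset":[[0.033,0.0155,-0.0105],[0.034,0.0155,-0.007],[0.0345,0.0155,-0.0035],[0.0345,0.0155,0.0005],[0.0345,0.0155,0.004],[0,0,0]],"delta_rot":[[0.001,0.108,-0.001],[0.001,0.108,-0.001],[0.001,0.108,-0.001],[0.001,0.108,-0.001],[0.001,0.108,-0.001],[0,0,0]]}'
python3 - <<'E'
from plan import *
plan([.556,-.123,.065],frame(-78.1),show=8,vmax=.02)
for n in("scene","top"):
    p,d=r.camera(n); cv2.imwrite(f"pics/{n}1.png",cv2.resize(p[120:270,300:480],None,fx=4,fy=4))
E
```

```text
clock: 1.93
tcp_pos: [0.557, -0.1391, 0.2416]
tool_rot: [-0.54, 0.541, -0.454, 0.458]
ft_force: [-0.3, 0.1, 1.8]
gripper_width: 0.886
clock 1.93 tcp [ 0.557  -0.1391  0.2416] -> [ 0.556  -0.123   0.2197] N 2 F [-0.3  0.1  1.8] w 0.886
"offset": [[-0.0081, 0.0109, 0.0008], [-0.008, 0.0109, 0.001]]
"delta_rot": [[-0.0013, -0.0197, 0.0025], [-0.0013, -0.0197, 0.0025]]
```

View pics/scene1.png

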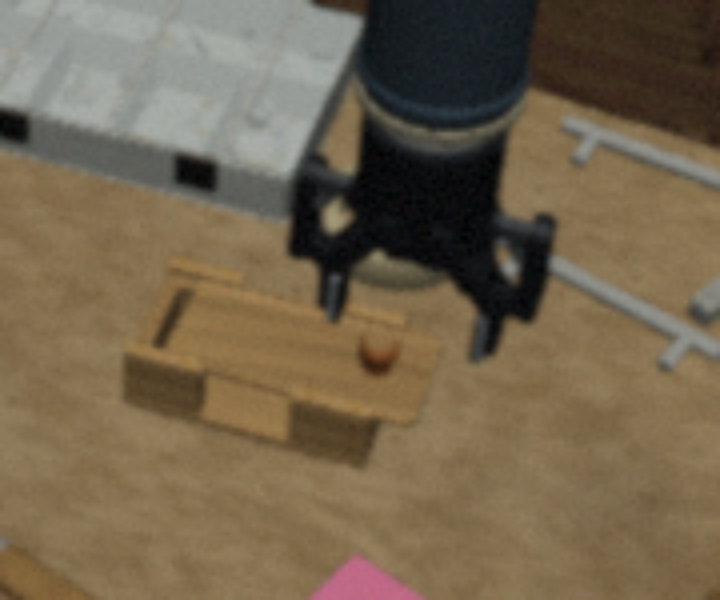

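View pics/top1.png

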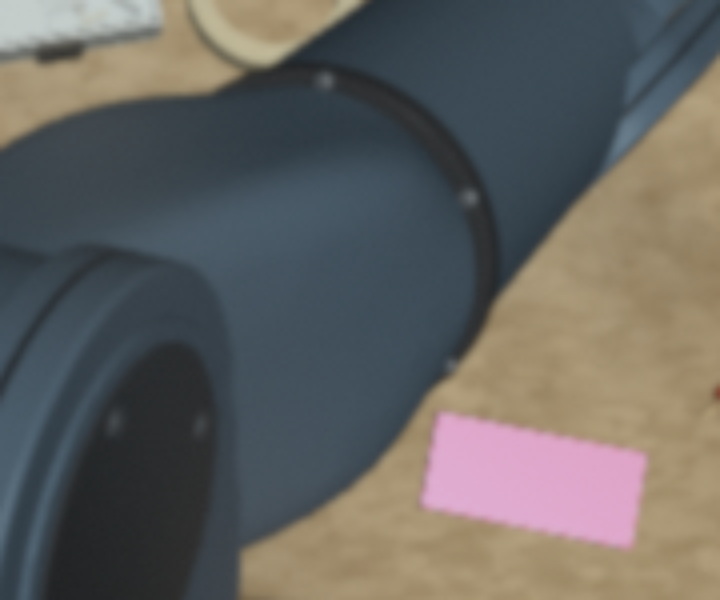

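```bash
python3 -m creep '{"claw":[0.3,0.3,0.3,0.3],"offset":[[-0.008,0.005,0.001],[-0.008,0.007,0.001],[0,0.01,0],[0,0,0]],"delta_rot":[[-0.001,-0.02,0.0025],[-0.001,-0.02,0.0025],[0,0,0],[0,0,0]]}'
python3 - <<'E'
from plan import *
plan([.556,-.123,.065],frame(-78.1),show=8,vmax=.02)
E
```

```text
clock: 2.37
tcp_pos: [0.5543, -0.1117, 0.2196]
tool_rot: [0.557, -0.552, 0.441, -0.437]
ft_force: [-0.3, -0.0, -0.3]
gripper_width: 0.702
clock 2.37 tcp [ 0.5543 -0.1117  0.2196] -> [ 0.556  -0.123   0.2197] N 1 F [-0.3 -0.  -0.3] w 0.702
"offset": [[0.0114, -0.0002, -0.001]]
"delta_rot": [[-0.001, 0.024, -0.0083]]
```

```bash
python3 -m creep '{"claw":[0.3,0.3,0.3],"offset":[[0.0114,0,-0.001],[0,0,0],[0,0,0]],"delta_rot":[[-0.001,0.024,-0.008],[0,0,0],[0,0,0]]}'
python3 - <<'E'
from plan import *
plan([.556,-.123,.065],frame(-78.1),show=8,vmax=.02)
E
```

```text
clock: 2.62
tcp_pos: [0.5561, -0.1213, 0.2194]
tool_rot: [0.55, -0.549, 0.445, -0.444]
ft_force: [0.0, -0.5, 0.2]
gripper_width: 0.705
clock 2.62 tcp [ 0.5561 -0.1213  0.2194] -> [ 0.556  -0.123   0.2197] N 1 F [ 0.  -0.5  0.2] w 0.705
"offset": [[0.0016, -0.0003, -0.0004]]
"delta_rot": [[0.0002, 0.0023, -0.0011]]
```

Close on the knob.

```bash
python3 -m creep '{"claw":[1,1,1,1,1,1,1,1],"offset":[[0.0015,0,0],[0,0,0],[0,0,0],[0,0,0],[0,0,0],[0,0,0],[0,0,0],[0,0,0]],"delta_rot":[[0,0,0],[0,0,0],[0,0,0],[0,0,0],[0,0,0],[0,0,0],[0,0,0],[0,0,0]]}'
python3 - <<'E'
from plan import *
plan([.556,-.123,.065],frame(-78.1),show=8,vmax=.02)
p,d=r.camera("scene"); cv2.imwrite(f"pics/scene2.png",cv2.resize(p[120:270,300:480],None,fx=4,fy=4))
E
```

```text
clock: 3.28
tcp_pos: [0.5566, -0.124, 0.2206]
tool_rot: [0.55, -0.549, 0.445, -0.446]
ft_force: [-0.8, -0.2, 0.1]
gripper_width: 0.236
clock 3.28 tcp [ 0.5566 -0.124   0.2206] -> [ 0.556  -0.123   0.2197] N 1 F [-0.8 -0.2  0.1] w 0.236
"offset": [[-0.0011, 0.0008, -0.0003]]
"delta_rot": [[-0.0015, 0.0008, 0.0002]]
```

View pics/scene2.png

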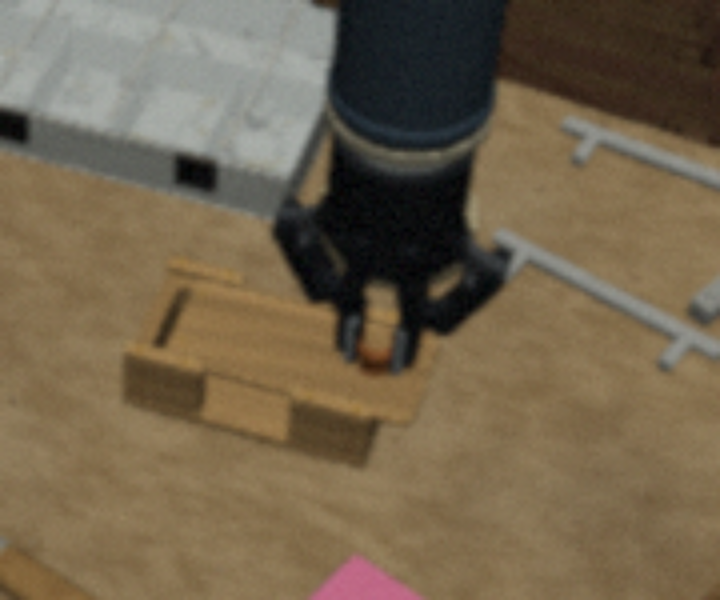

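```bash
python3 -m creep '{"claw":[1,1,1,1,1,1,1,1],"offset":[[0.01,0,0],[0.015,0,0],[0.015,0,0],[0.015,0,0],[0.015,0,0],[0.01,0,0],[0.006,0,0],[0,0,0]],"delta_rot":[[0,0,0],[0,0,0],[0,0,0],[0,0,0],[0,0,0],[0,0,0],[0,0,0],[0,0,0]]}'
python3 - <<'E'
from plan import *
s,_=tool();d=s["tcp_pos"][:2]-B;a=np.radians(YAW);u=np.array([np.cos(a),np.sin(a)]);print("box xy",d@u,d@[-u[1],u[0]],s["ft_force"].round(1),s["gripper_width"],s["tcp_pos"][2])
E
```

```text
clock: 4.0
tcp_pos: [0.5747, -0.2103, 0.2205]
tool_rot: [0.551, -0.549, 0.446, -0.443]
ft_force: [1.1, -0.6, 1.1]
gripper_width: 0.241
box xy 0.1532289162799496 0.0002857175733609684 [ 1.1 -0.6  1.1] 0.2413886848331695 0.22053975736936046
```

```bash
python3 -m creep '{"claw":[1,1,1,1,1,1],"offset":[[0.007,0,0],[0.006,0,0],[0.004,0,0],[0.003,0,0],[0.003,0,0],[0.0,0,0]],"delta_rot":[[0,0,0],[0,0,0],[0,0,0],[0,0,0],[0,0,0],[0,0,0]]}'
python3 - <<'E'
from plan import *
s,_=tool();d=s["tcp_pos"][:2]-B;a=np.radians(YAW);u=np.array([np.cos(a),np.sin(a)]);print("box xy",d@u,d@[-u[1],u[0]],s["ft_force"].round(1),s["gripper_width"],s["tcp_pos"][2])
E
```

```text
clock: 4.5
tcp_pos: [0.5793, -0.231, 0.2205]
tool_rot: [0.553, -0.549, 0.447, -0.44]
ft_force: [-0.5, -0.5, 4.1]
gripper_width: 0.236
box xy 0.1744504831522253 0.0005317296488770056 [-0.5 -0.5  4.1] 0.23615365713698802 0.22047291047264592
```

```bash
python3 -m creep '{"claw":[1,1,1,1],"offset":[[0.002,0,0],[0.002,0,0],[0.002,0,0],[0.0,0,0]],"delta_rot":[[0,0,0],[0,0,0],[0,0,0],[0,0,0]]}'
python3 - <<'E'
from plan import *
s,_=tool();d=s["tcp_pos"][:2]-B;a=np.radians(YAW);u=np.array([np.cos(a),np.sin(a)]);print("box xy",d@u,d@[-u[1],u[0]],s["ft_force"].round(1),s["gripper_width"],s["tcp_pos"][2])
E
```

```text
clock: 4.83
tcp_pos: [0.5799, -0.2324, 0.2205]
tool_rot: [0.555, -0.548, 0.45, -0.436]
ft_force: [-1.0, -1.3, 0.1]
gripper_width: 0.234
box xy 0.176010584699141 0.000865730536300039 [-1.  -1.3  0.1] 0.23369962786514292 0.2204866305280763
```

```bash
python3 - <<'E'
from plan import *
s,M=tool();g=s["tcp_pos"]+M[:,1]*.155;d=g[:2]-B;a=np.radians(YAW);u=np.array([np.cos(a),np.sin(a)]);print("grasp box xy",d@u,d@[-u[1],u[0]],g[2]); print(M.round(3))
E
python3 -m creep '{"claw":[0.4,0.4,0.4,0.3,0.3,0.2,0,0],"offset":[[0,0,0],[0,0,0],[0,-0.005,0],[0,-0.015,0],[0,-0.02,0],[0,-0.02,0],[0,-0.02,0],[0,-0.02,0]],"delta_rot":[[0,0,0],[0,0,0],[0,0,0],[0,0,0],[0,0,0],[0,0,0],[0,0,0],[0,0,0]]}'
python3 - <<'E'
from plan import *
plan([.4849,.2544,.12],frame(7.4))
E
```

```text
grasp box xy 0.1725818184484414 0.00022004053477468288 0.06552590438619224
[[ 0.217 -0.009  0.976]
 [-0.976  0.021  0.217]
 [-0.022 -1.    -0.004]]
clock: 5.5
tcp_pos: [0.5803, -0.2334, 0.3199]
tool_rot: [0.554, -0.549, 0.452, -0.432]
ft_force: [1.0, -1.1, 0.6]
gripper_width: 0.999
clock 5.50 tcp [ 0.5803 -0.2334  0.3199] -> [0.4849 0.2544 0.2747] N 13 F [ 1.  -1.1  0.6] w 0.999
"offset": [[-0.0381, 0.0044, 0.001], [-0.0378, 0.0044, 0.0054], [-0.0369, 0.0043, 0.0096], [-0.0356, 0.0042, 0.0138], [-0.0338, 0.0041, 0.0177], [-0.0316, 0.004, 0.0215], [-0.029, 0.0039, 0.0249], [-0.0259, 0.0038, 0.028]]
"delta_rot": [[-0.0007, -0.1139, -0.0023], [-0.0007, -0.1139, -0.0023], [-0.0007, -0.1139, -0.0023], [-0.0007, -0.1139, -0.0023], [-0.0007, -0.1139, -0.0023], [-0.0007, -0.1139, -0.0023], [-0.0007, -0.1139, -0.0023], [-0.0007, -0.1139, -0.0023]]
```

```bash
python3 -m creep '{"claw":[0,0,0,0,0,0,0,0],"offset":[[-0.038,0.003,0.001],[-0.038,0.003,0.0055],[-0.037,0.003,0.0095],[-0.0355,0.003,0.014],[-0.034,0.003,0.0175],[-0.0315,0.003,0.0215],[-0.029,0.003,0.025],[-0.026,0.003,0.028]],"delta_rot":[[-0.001,-0.114,-0.002],[-0.001,-0.114,-0.002],[-0.001,-0.114,-0.002],[-0.001,-0.114,-0.002],[-0.001,-0.114,-0.002],[-0.001,-0.114,-0.002],[-0.001,-0.114,-0.002],[-0.001,-0.114,-0.002]]}'
python3 - <<'E'
from plan import *
plan([.4849,.2544,.12],frame(7.4),vmax=.035)
E
```

```text
clock: 6.17
tcp_pos: [0.5189, 0.0656, 0.307]
tool_rot: [-0.689, 0.694, -0.144, 0.149]
ft_force: [1.0, -0.0, 0.2]
gripper_width: 0.999
clock 6.17 tcp [0.5189 0.0656 0.307 ] -> [0.4849 0.2544 0.2747] N 6 F [ 1.  -0.   0.2] w 0.999
"offset": [[-0.018, 0.0051, 0.0265], [-0.0155, 0.0052, 0.028], [-0.0129, 0.0052, 0.0293], [-0.0101, 0.0053, 0.0303], [-0.0073, 0.0053, 0.0311], [-0.0045, 0.0053, 0.0317]]
"delta_rot": [[0.0012, -0.091, 0.001], [0.0012, -0.091, 0.001], [0.0012, -0.091, 0.001], [0.0012, -0.091, 0.001], [0.0012, -0.091, 0.001], [0.0012, -0.091, 0.001]]
```

```bash
python3 -m creep '{"claw":[0,0,0,0,0,0,0,0],"offset":[[-0.018,0.005,0.0265],[-0.0155,0.005,0.028],[-0.013,0.005,0.0295],[-0.010,0.005,0.030],[-0.006,0.004,0.025],[-0.003,0.003,0.015],[0,0,0],[0,0,0]],"delta_rot":[[0.001,-0.091,0.001],[0.001,-0.091,0.001],[0.001,-0.091,0.001],[0.001,-0.091,0.001],[0.001,-0.07,0.001],[0.001,-0.05,0.001],[0,0,0],[0,0,0]]}'
python3 - <<'E'
from plan import *
for n in("top","scene"):
    p,d=r.camera(n); np.savez(f"{n}3.npz",p=p,d=d); cv2.imwrite(f"pics/{n}3.png",p)
plan([.4849,.2544,.08],frame(7.4),vmax=.02)
E
```

```text
clock: 6.83
tcp_pos: [0.4812, 0.2485, 0.2802]
tool_rot: [0.707, -0.705, -0.041, 0.038]
ft_force: [0.1, -0.9, 0.6]
gripper_width: 0.998
clock 6.93 tcp [0.4815 0.2475 0.2803] -> [0.4849 0.2544 0.2347] N 3 F [0.2 0.4 0.1] w 0.999
"offset": [[0.0013, 0.0152, 0.0021], [0.0013, 0.0152, 0.0021], [0.0014, 0.0152, 0.0021]]
"delta_rot": [[-0.0011, -0.0065, 0.0012], [-0.0011, -0.0065, 0.0012], [-0.0011, -0.0065, 0.0012]]
```

View pics/scene3.png

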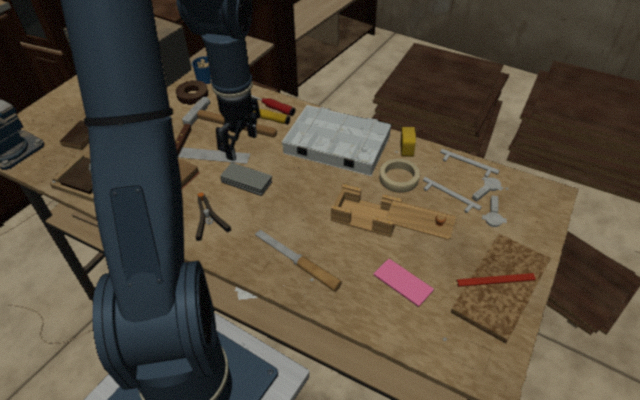

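View pics/top3.png

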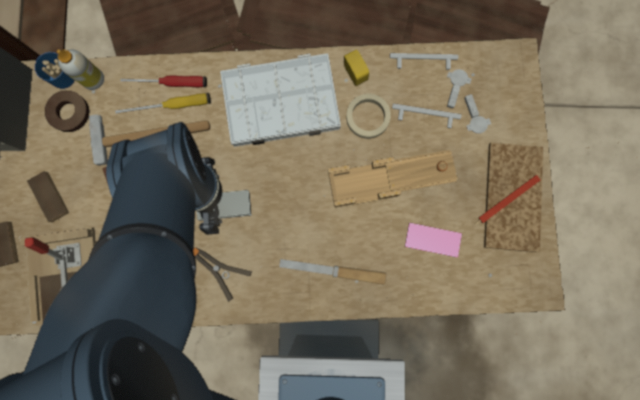

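```bash
python3 -m creep '{"claw":[0,0,0,0,0,0],"offset":[[0.0015,0.015,0.002],[0.0015,0.015,0.002],[0.001,0.015,0.002],[0,0,0],[0,0,0],[0,0,0]],"delta_rot":[[-0.001,-0.0065,0.001],[-0.001,-0.0065,0.001],[-0.001,-0.0065,0.001],[0,0,0],[0,0,0],[0,0,0]]}'
python3 - <<'E'
from plan import *
from meas import region_stats
plan([.4849,.2544,.0215],frame(7.4),vmax=.02)
for n,bb in(("top",(320,470,145,215)),("scene",(320,470,170,245))):
    f=np.load(n+"3.npz")
    for lo,hi,z in((.0455,.055,.048),(.041,.0455,.044),(.0355,.0395,.038),(.004,.012,.008)):
        print(n,z)
        for o in region_stats(n,f,lo,hi,bb,z,25): print(*[np.round(x,4 if i==4 else 2) for i,x in enumerate(o)])
E
```

```text
clock: 7.43
tcp_pos: [0.4892, 0.2447, 0.2369]
tool_rot: [-0.705, 0.707, 0.041, -0.037]
ft_force: [-0.9, 0.5, -0.5]
gripper_width: 1.001
clock 7.43 tcp [0.4892 0.2447 0.2369] -> [0.4849 0.2544 0.1762] N 4 F [-0.9  0.5 -0.5] w 1.001
"offset": [[-0.0009, 0.0152, 0.0026], [-0.0009, 0.0152, 0.0026], [-0.0008, 0.0152, 0.0026], [-0.0008, 0.0152, 0.0026]]
"delta_rot": [[0.0008, -0.0047, 0.0014], [0.0008, -0.0047, 0.0014], [0.0008, -0.0047, 0.0014], [0.0008, -0.0047, 0.0014]]
top 0.048
[ 589.91 -103.02] 101.13 [48.13  9.18] 74 0.0471
[569.85  -3.15] 101.41 [42.49  8.39] 66 0.0471
[ 517.09 -116.09] 102.17 [40.57  8.09] 66 0.0468
[497.38 -19.3 ] 102.23 [45.25  8.32] 66 0.0463
top 0.044
[ 569.23 -185.37] 102.0 [149.19  71.72] 2045 0.0434
top 0.038
[539.44   4.05] 171.93 [74.31 32.58] 125 0.0373
top 0.008
[544.37 -59.1 ] 101.51 [112.11  72.36] 1562 0.0075
scene 0.048
[569.68 -14.05] 100.09 [20.9   9.85] 25 0.0466
[ 588.29 -101.53] 101.06 [43.21  9.5 ] 49 0.0464
[494.75 -16.9 ] 100.02 [42.85  9.88] 58 0.0468
[ 515.32 -117.76] 99.54 [43.92 10.24] 64 0.0469
scene 0.044
[ 565.92 -183.9 ] 101.95 [152.16  75.36] 1523 0.0434
[492.83 -19.21] 106.32 [52.68 11.27] 35 0.044
scene 0.038
[545.13   2.79] 164.85 [74.8  33.29] 108 0.0373
[582.54 -91.12] 96.44 [25.84  9.57] 30 0.0379
scene 0.008
[668.03  16.48] 107.49 [46.93  9.38] 38 0.0079
[663.23 -82.25] 109.93 [96.39 34.16] 94 0.0079
[ 714.81 -192.52] 80.78 [145.12  31.41] 266 0.0091
[540.6  -54.26] 87.15 [103.62  88.83] 931 0.0076
```

```bash
python3 -m creep '{"claw":[0,0,0],"offset":[[-0.003,0.01,0.010],[0,0,0],[0,0,0]],"delta_rot":[[0.003,-0.018,0.005],[0,0,0],[0,0,0]]}'
python3 - <<'E'
from plan import *
plan([.4849,.2544,.0215],frame(7.4),vmax=.02); print(tool()[1].round(3))
E
```

```text
clock: 7.68
tcp_pos: [0.4859, 0.2537, 0.2282]
tool_rot: [0.706, -0.705, -0.046, 0.044]
ft_force: [1.1, 0.7, 0.5]
gripper_width: 0.998
clock 7.68 tcp [0.4859 0.2537 0.2282] -> [0.4849 0.2544 0.1762] N 3 F [1.1 0.7 0.5] w 0.998
"offset": [[-0.0003, 0.0173, 0.0002], [-0.0003, 0.0173, 0.0003], [-0.0003, 0.0173, 0.0003]]
"delta_rot": [[-0.0002, -0.0008, 0.001], [-0.0002, -0.0008, 0.001], [-0.0002, -0.0008, 0.001]]
[[ 0.992  0.003 -0.126]
 [ 0.126  0.001  0.992]
 [ 0.003 -1.     0.001]]
```

```bash
python3 -m creep '{"claw":[0,0,0,0,0,0,0],"offset":[[0,0.012,0],[0,0.012,0],[0,0.010,0],[0,0.007,0],[0,0.003,0],[0,0,0],[0,0,0]],"delta_rot":[[0,0,0],[0,0,0.001],[0,0,0.001],[0,0,0],[0,0,0],[0,0,0],[0,0,0]]}'
python3 - <<'E'
from plan import *
plan([.4849,.2544,.0215],frame(7.4),vmax=.02); print(tool()[1].round(3))
p,d=r.camera("scene"); cv2.imwrite("pics/scene4.png",cv2.resize(p[100:220,170:330],None,fx=5,fy=5))
E
```

```text
clock: 8.27
tcp_pos: [0.4859, 0.2548, 0.1818]
tool_rot: [0.706, -0.705, -0.046, 0.045]
ft_force: [0.5, -0.9, 0.9]
gripper_width: 1.002
clock 8.27 tcp [0.4859 0.2548 0.1818] -> [0.4849 0.2544 0.1762] N 1 F [ 0.5 -0.9  0.9] w 1.002
"offset": [[-0.001, 0.0056, -0.0002]]
"delta_rot": [[-0.0016, -0.0011, 0.0015]]
[[ 0.992  0.001 -0.128]
 [ 0.128  0.002  0.992]
 [ 0.002 -1.     0.002]]
```

View pics/scene4.png

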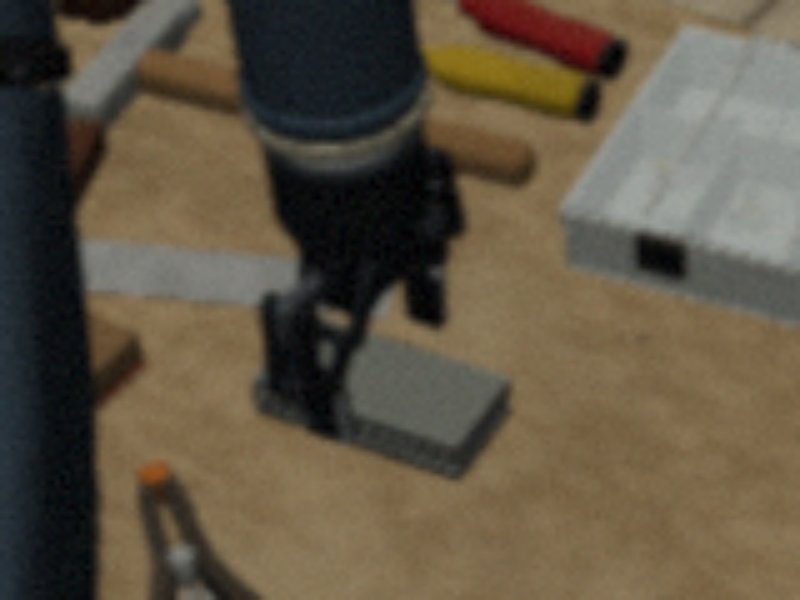

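```bash
python3 - <<'E'
from plan import *
s,M=tool(); g=s["tcp_pos"]+M[:,1]*.155
f=lambda X:((proj("scene",X)-[170,100])*5+2).round(0)
print("grasp",g.round(4),f(g),"tips +-49mm", f(s["tcp_pos"]+M[:,1]*.16+M[:,0]*.0425),f(s["tcp_pos"]+M[:,1]*.16-M[:,0]*.0425))
print("pile c",f([.4849,.2544,.024]))
a=np.radians(97.4);u=np.array([np.cos(a),np.sin(a),0]);v=np.array([-u[1],u[0],0])
for i,j in((1,1),(1,-1),(-1,-1),(-1,1)): print(f(np.array([.4849,.2544,.024])+.06*i*u+.0275*j*v))
E
```

```text
grasp [0.4861 0.2551 0.027 ] [[384. 372.]] tips +-49mm [[428. 327.]] [[341. 434.]]
pile c [[384. 379.]]
[[254. 379.]]
[[312. 312.]]
[[515. 378.]]
[[461. 449.]]
```

```bash
python3 -m creep '{"claw":[0,0,0,0,0.1,0.1,0.2,0.2],"offset":[[0,0.004,0],[0,0.003,0],[0,0.0025,0],[0,0,0],[0,0,0],[0,0,0],[0,0,0],[0,0,0]],"delta_rot":[[-0.001,-0.001,0.001],[0,0,0],[0,0,0],[0,0,0],[0,0,0],[0,0,0],[0,0,0],[0,0,0]]}'
python3 - <<'E'
from plan import *
plan([.4849,.2544,.017],frame(7.4),vmax=.02)
p,d=r.camera("scene"); cv2.imwrite("pics/scene5.png",cv2.resize(p[140:220,190:300],None,fx=7,fy=7,interpolation=2))
E
```

```text
clock: 8.98
tcp_pos: [0.4865, 0.255, 0.1728]
tool_rot: [0.706, -0.705, -0.047, 0.045]
ft_force: [-0.1, -0.4, 0.3]
gripper_width: 0.804
clock 8.98 tcp [0.4865 0.255  0.1728] -> [0.4849 0.2544 0.1717] N 1 F [-0.1 -0.4  0.3] w 0.804
"offset": [[-0.0016, 0.0011, -0.0004]]
"delta_rot": [[-0.0015, -0.0001, 0.0029]]
```

View pics/scene5.png

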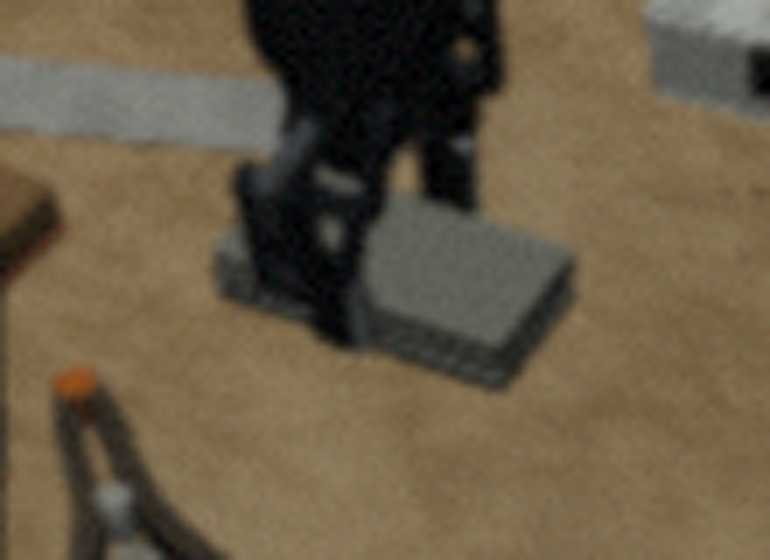

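```bash
python3 -m creep '{"claw":[0.3,0.4,0.5,0.6,0.6,0.6,1,1],"offset":[[0,0,0],[0,0,0],[0,0,0],[0,0,0],[0,0,0],[0,0,0],[0,0,0],[0,0,0]],"delta_rot":[[0,0,0],[0,0,0],[0,0,0],[0,0,0],[0,0,0],[0,0,0],[0,0,0],[0,0,0]]}'
python3 - <<'E'
from plan import *
plan([.4849,.2544,.017],frame(7.4),vmax=.02)
p,d=r.camera("scene"); cv2.imwrite("pics/scene6.png",cv2.resize(p[140:220,190:300],None,fx=7,fy=7,interpolation=2))
E
```

```text
clock: 9.7
tcp_pos: [0.4855, 0.2549, 0.1731]
tool_rot: [0.706, -0.705, -0.046, 0.046]
ft_force: [-1.0, -0.2, 0.0]
gripper_width: 0.627
clock 9.70 tcp [0.4855 0.2549 0.1731] -> [0.4849 0.2544 0.1717] N 1 F [-1.  -0.2  0. ] w 0.627
"offset": [[-0.0007, 0.0014, -0.0004]]
"delta_rot": [[-0.0014, 0.0002, 0.0007]]
```

View pics/scene6.png

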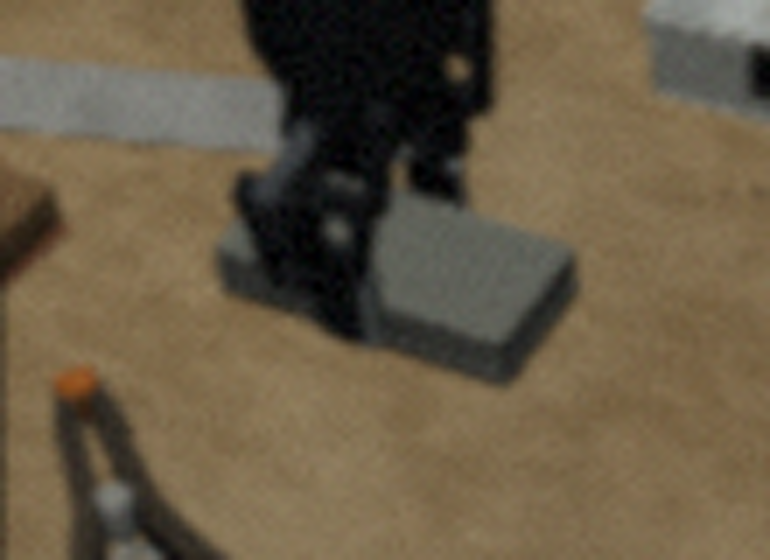

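```bash
python3 -m creep '{"claw":[1,1,1,1,1,1,1,1],"offset":[[0,0,0],[0,-0.005,0],[0,-0.007,0],[0,-0.01,0],[0,-0.01,0],[0,-0.01,0],[0,-0.005,0],[0,0,0]],"delta_rot":[[0,0,0],[0,0,0],[0,0,0],[0,0,0],[0,0,0],[0,0,0],[0,0,0],[0,0,0]]}'
python3 - <<'E'
from plan import *
s=r.get_state(); print(s["gripper_width"])
p,d=r.camera("scene"); cv2.imwrite("pics/scene7.png",cv2.resize(p[130:220,190:300],None,fx=7,fy=7,interpolation=2))
E
```

```text
clock: 10.42
tcp_pos: [0.4855, 0.2545, 0.2251]
tool_rot: [0.706, -0.705, -0.046, 0.045]
ft_force: [0.1, 0.6, -3.9]
gripper_width: 0.627
0.6268914644696878
```

View pics/scene7.png

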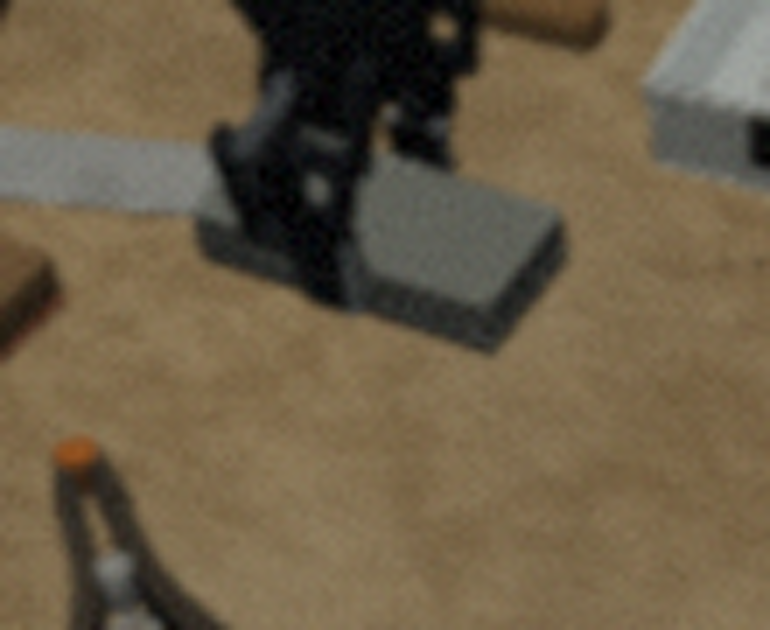

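```bash
cat >> plan.py <<'E'
OFF=.1611
a_=np.radians(YAW);U=np.array([np.cos(a_),np.sin(a_)]);V=np.array([-U[1],U[0]])
def W(bx,by,z): return np.r_[B+bx*U+by*V,z]
def pile():
    s,M=tool(); c=s["tcp_pos"]+M[:,1]*OFF; d=c[:2]-B
    t=np.degrees(np.arctan2(M[:2,1]@(-U),-M[2,1])); 
    print("clock %.2f"%s["clock"],"pile box x,y,z mm",np.round([d@U*1e3,d@V*1e3,c[2]*1e3],1),"tilt",round(t,2),"roll",np.round(np.degrees(M[2,0]),2),"jawyaw",np.degrees(np.arctan2(M[1,0],M[0,0])).round(2),"F",s["ft_force"].round(1),"w",round(s["gripper_width"],3))
E
python3 - <<'E'
from plan import *
pile(); plan(W(-.008,0,.11),frame(11.9),off=OFF,vmax=.025,show=8)
E
```

```text
clock 10.47 pile box x,y,z mm [-320.2    9.    63.7] tilt 0.05 roll 0.03 jawyaw 7.4 F [ 1.1 -0.4 -3.2] w 0.63
clock 10.47 tcp [0.4855 0.2546 0.2248] -> [ 0.5412 -0.0526  0.2711] N 13 F [ 1.1 -0.4 -3.2] w 0.63
"offset": [[0.0012, -0.0036, -0.024], [0.0011, -0.0036, -0.024], [0.0009, -0.0036, -0.024], [0.0008, -0.0036, -0.024], [0.0006, -0.0036, -0.024], [0.0005, -0.0036, -0.024], [0.0003, -0.0036, -0.024], [0.0002, -0.0036, -0.024]]
"delta_rot": [[-0.0001, -0.006, 0.0], [-0.0001, -0.006, 0.0], [-0.0001, -0.006, 0.0], [-0.0001, -0.006, 0.0], [-0.0001, -0.006, 0.0], [-0.0001, -0.006, 0.0], [-0.0001, -0.006, 0.0], [-0.0001, -0.006, 0.0]]
```

```bash
python3 -m creep '{"claw":[1,1,1,1,1,1,1,1],"offset":[[0.001,-0.006,-0.01],[0.001,-0.008,-0.018],[0.001,-0.008,-0.024],[0.001,-0.008,-0.024],[0.0005,-0.004,-0.024],[0.0005,-0.003,-0.024],[0.0005,-0.003,-0.024],[0,-0.003,-0.024]],"delta_rot":[[0,-0.006,0],[0,-0.006,0],[0,-0.006,0],[0,-0.006,0],[0,-0.006,0],[0,-0.006,0],[0,-0.006,0],[0,-0.006,0]]}'
python3 - <<'E'
from plan import *
pile(); plan(W(-.008,0,.11),frame(11.9),off=OFF,vmax=.025,show=8)
E
```

```text
clock: 11.13
tcp_pos: [0.5171, 0.0801, 0.2688]
tool_rot: [0.704, -0.704, -0.067, 0.069]
ft_force: [0.4, 0.8, -3.5]
gripper_width: 0.633
clock 11.13 pile box x,y,z mm [-143.     3.3  107.7] tilt 0.08 roll -0.19 jawyaw 11.01 F [ 0.4  0.8 -3.5] w 0.633
clock 11.13 tcp [0.5171 0.0801 0.2688] -> [ 0.5412 -0.0526  0.2711] N 6 F [ 0.4  0.8 -3.5] w 0.633
"offset": [[-0.0003, -0.0004, -0.0225], [-0.0003, -0.0004, -0.0225], [-0.0004, -0.0004, -0.0225], [-0.0005, -0.0004, -0.0225], [-0.0005, -0.0004, -0.0225], [-0.0006, -0.0004, -0.0225]]
"delta_rot": [[-0.0002, -0.0026, -0.0006], [-0.0002, -0.0026, -0.0006], [-0.0002, -0.0026, -0.0006], [-0.0002, -0.0026, -0.0006], [-0.0002, -0.0026, -0.0006], [-0.0002, -0.0026, -0.0006]]
```

```bash
python3 -m creep '{"claw":[1,1,1,1,1,1,1,1],"offset":[[-0.0005,0,-0.022],[-0.0005,0,-0.022],[-0.0005,0,-0.022],[-0.0005,0,-0.020],[-0.0005,0,-0.015],[0,0,-0.01],[0,0,0],[0,0,0]],"delta_rot":[[0,-0.003,0],[0,-0.003,0],[0,-0.003,0],[0,-0.003,0],[0,-0.003,0],[0,0,0],[0,0,0],[0,0,0]]}'
python3 - <<'E'
from plan import *
pile()
for n in("top","scene"):
    p,d=r.camera(n); np.savez(f"{n}8.npz",p=p,d=d); cv2.imwrite(f"pics/{n}8.png",cv2.resize(p[100:260,260:480],None,fx=3.5,fy=3.5))
pile(); plan(W(-.008,0,.11),frame(11.9),off=OFF,vmax=.025,show=8)
E
```

```text
clock: 11.8
tcp_pos: [0.5347, -0.0487, 0.2699]
tool_rot: [-0.702, 0.705, 0.067, -0.071]
ft_force: [0.1, -1.2, -4.8]
gripper_width: 0.633
clock 11.80 pile box x,y,z mm [-12.5  -6.6 108.8] tilt -0.22 roll -0.37 jawyaw 11.23 F [ 0.1 -1.2 -4.8] w 0.633
clock 11.90 pile box x,y,z mm [-13.4  -6.4 108.8] tilt -0.21 roll -0.37 jawyaw 11.31 F [ 0.2  0.1 -3.7] w 0.631
clock 11.90 tcp [ 0.5347 -0.0478  0.2699] -> [ 0.5412 -0.0526  0.2711] N 1 F [ 0.2  0.1 -3.7] w 0.631
"offset": [[0.0054, -0.0012, -0.006]]
"delta_rot": [[0.0038, -0.0102, -0.0064]]
```

View pics/scene8.png

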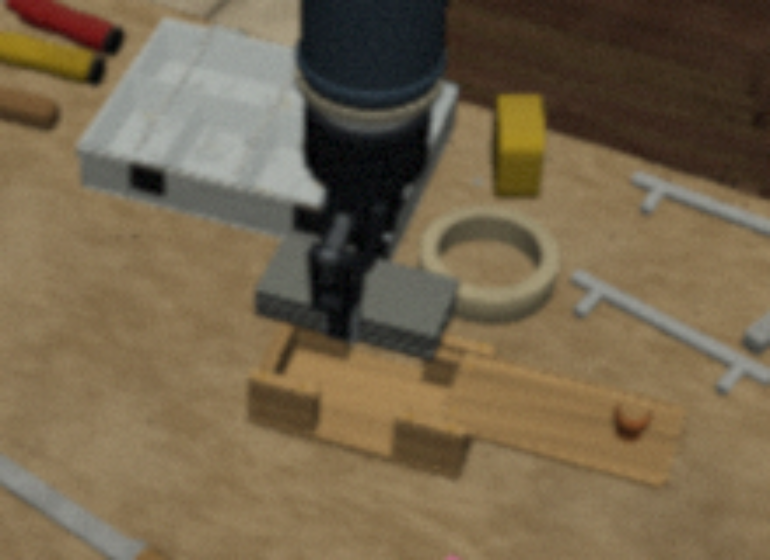

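View pics/top8.png

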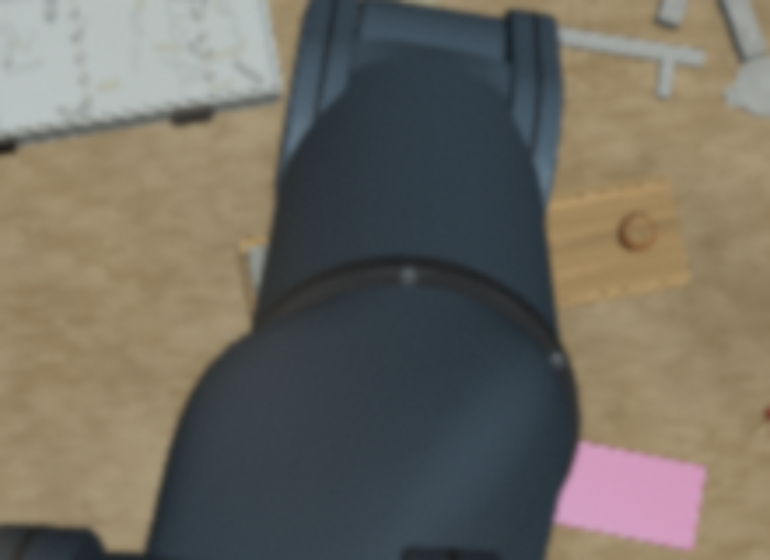

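```bash
cat > mp.py <<'E'
from plan import *
def mpile(f,zc,tol=.004,box=(290,420,150,215),tilt=0,n="scene"):
    """top face points in box frame, using the scene camera's own box estimate (bias cancels)"""
    P=cloud(n,cv2.medianBlur(f["d"],3)); x0,x1,y0,y1=box; Q=P[y0:y1,x0:x1].reshape(-1,3)
    C=f["p"][y0:y1,x0:x1].reshape(-1,3).astype(int)
    k=(abs(Q[:,2]-zc)<tol)&(C.max(1)-C.min(1)<22)&(C.max(1)>80)
    Q=Q[k]; Bs=np.array([.5417,-.0593]); d=Q[:,:2]-Bs; bx=d@U*1e3; by=d@V*1e3
    return bx,by,Q[:,2]*1e3
if __name__=="__main__":
    f=np.load("scene8.npz"); bx,by,z=mpile(f,.1208)
    print(len(bx),np.percentile(bx,[0,1,3,50,97,99,100]).round(1),np.percentile(by,[0,1,3,50,97,99,100]).round(1),z.mean())
    # end lines / side lines
    H,xe,ye=np.histogram2d(bx,by,bins=[np.arange(-80,61,10),np.arange(-45,46,5)]); print(H.astype(int))
    A=np.c_[bx,by,np.ones(len(bx))]; print("plane slopes deg",np.degrees(np.linalg.lstsq(A,z,rcond=None)[0][:2]).round(2))
E
python3 mp.py
```

```text
592 [-73.3 -71.5 -69.6   7.9  44.1  45.3  46.6] [-32.6 -31.  -30.1  -7.5  19.6  21.7  26.3] 120.2635767641063
[[ 0  0  0  3  2  2  1  2  1  1  1  1  2  0  0  0  0  0]
 [ 0  0  3  7  8  8  5  6  5  8  7  5  8  4  1  0  0  0]
 [ 0  0  0  8  6 10  7  6  8  5  5  4  4  3  1  0  0  0]
 [ 0  0  3  9  5  5  4  3  1  0  0  0  0  0  0  0  0  0]
 [ 0  0  0  0  0  0  0  0  0  0  0  0  0  0  0  0  0  0]
 [ 0  0  0  0  0  0  0  0  0  0  0  0  0  0  0  0  0  0]
 [ 0  0  0  0  0  0  0  0  0  0  0  0  0  0  0  0  0  0]
 [ 0  0  1  3  3  3  6  5  5  7  7  3  6  1  0  0  0  0]
 [ 0  0  2  8  8  7  9  6  7  6  7  6  6  2  0  0  0  0]
 [ 0  0  3  9  8  6  8  8  6  8  7  7  5  1  0  0  0  0]
 [ 0  0  4  8  7 10  6  6  7  8  7  7  6  2  0  0  0  0]
 [ 0  0  3 10  7  6  6  9  9  6  7  9  5  1  0  0  0  0]
 [ 0  0  3  5  3  5  5  3  6  4  4  6  4  0  0  0  0  0]
 [ 0  0  0  0  0  0  0  0  0  0  0  0  0  0  0  0  0  0]]
plane slopes deg [ 0.42 -0.15]
```

```bash
cat >> plan.py <<'E'
def arc(bx,by,z,tilt,n,jaw=11.9,show=8):
    """rows for a straight path of the pile centre with the tilt interpolated, exact per-row"""
    s,R0=tool(); c0=s["tcp_pos"]+R0[:,1]*OFF; c1=W(bx,by,z); M=frame(jaw,tilt); rv=R.from_matrix(R0.T@M).as_rotvec()
    O=[];D=[]; Rp=R0; tp=s["tcp_pos"]
    for i in range(1,n+1):
        Ri=R0@R.from_rotvec(rv*i/n).as_matrix(); ti=c0+(c1-c0)*i/n-Ri[:,1]*OFF
        O.append((Rp.T@(ti-tp)).round(4).tolist()); D.append((rv/n).round(4).tolist()); Rp,tp=Ri,ti
    print('"offset":',O[:show]); print('"delta_rot":',D[:1])
E
python3 - <<'E'
from plan import *
arc(-.0085,-.0005,.11,25,8)
E
```

```text
"offset": [[0.0007, 0.0001, -0.0095], [0.0007, 0.0001, -0.0095], [0.0007, 0.0, -0.0094], [0.0007, -0.0, -0.0094], [0.0007, -0.0, -0.0094], [0.0007, -0.0001, -0.0094], [0.0007, -0.0001, -0.0094], [0.0007, -0.0001, -0.0094]]
"delta_rot": [[0.055, -0.0014, -0.0005]]
```

```bash
python3 -m creep '{"claw":[1,1,1,1,1,1,1,1],"offset":[[0.0007,0,-0.0095],[0.0007,0,-0.0095],[0.0007,0,-0.0095],[0.0007,0,-0.0095],[0.0007,0,-0.0095],[0.0007,0,-0.0095],[0.0007,0,-0.0095],[0,0,0]],"delta_rot":[[0.055,-0.0015,0],[0.055,-0.0015,0],[0.055,-0.0015,0],[0.055,-0.0015,0],[0.055,-0.0015,0],[0.055,-0.0015,0],[0.055,-0.0015,0],[0,0,0]]}'
python3 - <<'E'
from plan import *
pile();arc(-.0085,-.0005,.09,25,4)
print(r.get_state()["joints"].round(2))
E
```

```text
clock: 12.57
tcp_pos: [0.5548, -0.0992, 0.2586]
tool_rot: [0.829, -0.548, -0.063, 0.096]
ft_force: [-0.1, -1.6, -3.8]
gripper_width: 0.628
clock 12.57 pile box x,y,z mm [-22.8   2.1 110.4] tilt 23.09 roll -0.06 jawyaw 13.24 F [-0.1 -1.6 -3.8] w 0.628
"offset": [[-0.0011, 0.0033, -0.0066], [-0.0011, 0.0033, -0.0066], [-0.0011, 0.0032, -0.0067], [-0.0011, 0.0032, -0.0067]]
"delta_rot": [[0.0083, 0.0052, -0.0026]]
[ 0.27  0.64 -0.1   1.83 -0.4   0.89  0.71]
```

```bash
python3 -m creep '{"claw":[1,1,1,1,1,1],"offset":[[-0.001,0.003,-0.0066],[-0.001,0.003,-0.0066],[-0.001,0.003,-0.0066],[-0.001,0.003,-0.0066],[0,0,0],[0,0,0]],"delta_rot":[[0.008,0.005,-0.0025],[0.008,0.005,-0.0025],[0.008,0.005,-0.0025],[0.008,0.005,-0.0025],[0,0,0],[0,0,0]]}'
python3 - <<'E'
from plan import *
pile();arc(-.0085,-.0005,.09,25,1)
E
```

```text
clock: 13.07
tcp_pos: [0.5551, -0.1159, 0.2346]
tool_rot: [0.838, -0.536, -0.057, 0.09]
ft_force: [-0.6, 0.5, -3.9]
gripper_width: 0.63
clock 13.07 pile box x,y,z mm [-10.8   0.1  88.4] tilt 24.82 roll -0.06 jawyaw 12.2 F [-0.6  0.5 -3.9] w 0.63
"offset": [[-0.0012, -0.0024, -0.0019]]
"delta_rot": [[0.0031, 0.0042, -0.0031]]
```

```bash
python3 -m creep '{"claw":[1,1,1],"offset":[[-0.001,-0.0015,-0.0024],[0,0,0],[0,0,0]],"delta_rot":[[0.003,0.004,-0.003],[0,0,0],[0,0,0]]}'
python3 - <<'E'
from plan import *
p,d=r.camera("scene"); np.savez("scene9.npz",p=p,d=d);cv2.imwrite("pics/scene9.png",cv2.resize(p[130:250,290:440],None,fx=5,fy=5))
pile();arc(-.0085,-.0005,.065,25,4)
E
```

```text
clock: 13.32
tcp_pos: [0.5548, -0.1182, 0.2352]
tool_rot: [0.839, -0.534, -0.056, 0.088]
ft_force: [-0.4, -0.0, -4.1]
gripper_width: 0.634
clock 13.37 pile box x,y,z mm [-8.9 -0.3 89.2] tilt 24.98 roll 0.01 jawyaw 11.96 F [-0.2 -0.5 -3.1] w 0.63
"offset": [[-0.0001, 0.0054, -0.0027], [-0.0001, 0.0054, -0.0027], [-0.0001, 0.0054, -0.0027], [-0.0001, 0.0054, -0.0027]]
"delta_rot": [[0.0001, 0.0003, -0.0001]]
```

View pics/scene9.png

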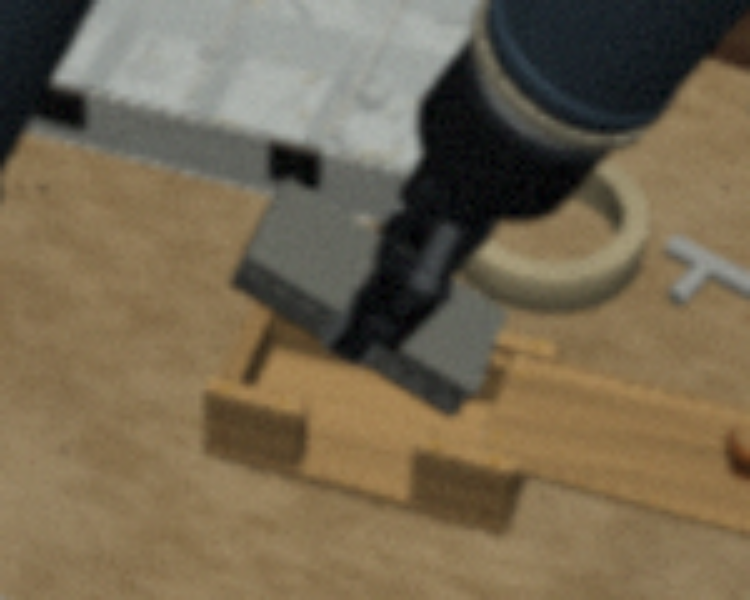

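```bash
cat > pf.py <<'E'
from plan import *
def pf(f,box,n="scene",bias=(.0011,-.0011,0)):
    s,M=tool(); c=s["tcp_pos"]+M[:,1]*OFF
    Pf=np.c_[-M[:,2],M[:,0],-M[:,1]]  # x=len (+box x), y, up
    P=cloud(n,cv2.medianBlur(f["d"],3)); x0,x1,y0,y1=box
    Q=(P[y0:y1,x0:x1].reshape(-1,3)+bias-c)@Pf*1e3
    C=f["p"][y0:y1,x0:x1].reshape(-1,3).astype(int)
    k=(abs(Q[:,2]-12)<4)&(C.max(1)-C.min(1)<25)&(C.max(1)>75)&(abs(Q[:,0])<75)&(abs(Q[:,1])<40)
    q=Q[k]; ends=q[abs(q[:,0])>30]
    print(len(q),"x",np.percentile(q[:,0],[1,3,97,99]).round(1),"y left",np.percentile(q[q[:,0]<-25][:,1],[2,5,95,98]).round(1),"y right",np.percentile(q[q[:,0]>25][:,1],[2,5,95,98]).round(1))
    for sgn in(-1,1):
        w=q[q[:,0]*sgn>25]; print("side",sgn,"up",np.median(w[:,2]).round(2),len(w))
if __name__=="__main__":
    import sys
    f=np.load("scene9.npz"); pf(f,(320,420,155,225))
E
python3 pf.py
```

```text
640 x [-58.8 -57.6  56.1  58. ] y left [-24.  -23.   26.1  28.2] y right [-24.3 -23.8  25.3  27.5]
side -1 up 11.21 275
side 1 up 11.28 238
```

```bash
python3 -m creep '{"claw":[1,1,1,1,1,1],"offset":[[0,0.0054,-0.0025],[0,0.0054,-0.0025],[-0.0005,0.0054,-0.0025],[0,0.0054,-0.0025],[0,0,0],[0,0,0]],"delta_rot":[[0,0,0],[0,0,0],[0,0,0],[0,0,0],[0,0,0],[0,0,0]]}'
python3 - <<'E'
from plan import *
pile();arc(-.009,-.001,.0475,25,5)
E
```

```text
clock: 13.87
tcp_pos: [0.5543, -0.1179, 0.209]
tool_rot: [0.839, -0.535, -0.056, 0.088]
ft_force: [0.1, -0.3, -3.6]
gripper_width: 0.63
clock 13.87 pile box x,y,z mm [-9.3 -0.6 62.9] tilt 24.96 roll 0.04 jawyaw 12.0 F [ 0.1 -0.3 -3.6] w 0.63
"offset": [[-0.0001, 0.0028, -0.0014], [-0.0001, 0.0028, -0.0014], [-0.0001, 0.0028, -0.0014], [-0.0001, 0.0028, -0.0014], [-0.0001, 0.0028, -0.0014]]
"delta_rot": [[0.0001, 0.0004, -0.0]]
```

```bash
python3 -m creep '{"claw":[1,1,1,1,1,1,1],"offset":[[0,0.0028,-0.0014],[0,0.0028,-0.0014],[0,0.0028,-0.0014],[0,0.0028,-0.0014],[0,0.0024,-0.0014],[0,0,0],[0,0,0]],"delta_rot":[[0,0,0],[0,0,0],[0,0,0],[0,0,0],[0,0,0],[0,0,0],[0,0,0]]}'
python3 - <<'E'
from plan import *
p,d=r.camera("scene"); np.savez("scene10.npz",p=p,d=d);cv2.imwrite("pics/scene10.png",cv2.resize(p[130:250,290:440],None,fx=5,fy=5))
pile();arc(-.002,-.001,.0475,25,4)
import pf; pf.pf(np.load("scene10.npz"),(320,420,155,225))
E
```

```text
clock: 14.45
tcp_pos: [0.5546, -0.1186, 0.1919]
tool_rot: [0.839, -0.535, -0.056, 0.088]
ft_force: [0.3, -1.0, -4.8]
gripper_width: 0.633
clock 14.50 pile box x,y,z mm [-8.6 -0.5 45.8] tilt 24.96 roll 0.04 jawyaw 11.99 F [ 0.4  0.7 -3.5] w 0.626
"offset": [[-0.0001, -0.0011, -0.0013], [-0.0001, -0.0011, -0.0013], [-0.0001, -0.0011, -0.0013], [-0.0001, -0.0011, -0.0013]]
"delta_rot": [[0.0002, 0.0004, -0.0]]
574 x [-58.8 -57.5  55.   57.4] y left [-24.2 -23.3  24.8  26.2] y right [-23.9 -22.6  24.5  25.9]
side -1 up 11.42 260
side 1 up 11.74 193
```

View pics/scene10.png

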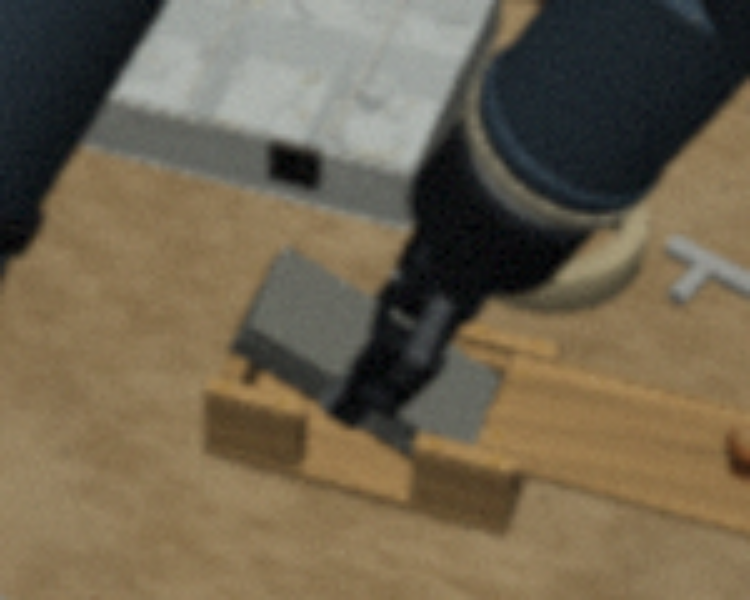

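```bash
python3 -m creep '{"claw":[1,1,1,1,1,1],"offset":[[0,-0.0009,-0.0017],[0,-0.001,-0.0017],[0,-0.001,-0.0017],[0,-0.001,-0.0017],[0,0,0],[0,0,0]],"delta_rot":[[0,0,0],[0,0,0],[0,0,0],[0,0,0],[0,0,0],[0,0,0]]}'
python3 - <<'E'
from plan import *
pile();arc(-.0,-.001,.042,18,4)
E
```

```text
clock: 15.0
tcp_pos: [0.5566, -0.1274, 0.1933]
tool_rot: [0.838, -0.535, -0.057, 0.087]
ft_force: [-1.0, -0.2, -3.6]
gripper_width: 0.632
clock 15.00 pile box x,y,z mm [ 0.6 -0.1 47.2] tilt 24.92 roll 0.1 jawyaw 11.97 F [-1.  -0.2 -3.6] w 0.632
"offset": [[-0.0002, 0.0013, 0.0044], [-0.0002, 0.0013, 0.0045], [-0.0002, 0.0013, 0.0045], [-0.0002, 0.0014, 0.0046]]
"delta_rot": [[-0.0302, 0.0004, 0.0003]]
```

```bash
python3 -m creep '{"claw":[1,1,1,1,1,1],"offset":[[-0.0002,0.0018,0.0044],[-0.0002,0.0018,0.0044],[-0.0002,0.0018,0.0045],[-0.0002,0.0018,0.0046],[0,0,0],[0,0,0]],"delta_rot":[[-0.03,0,0],[-0.03,0,0],[-0.03,0,0],[-0.03,0,0],[0,0,0],[0,0,0]]}'
python3 - <<'E'
from plan import *
pile();arc(-.0,-.001,.0345,12,4)
E
```

```text
clock: 15.5
tcp_pos: [0.5516, -0.1088, 0.1935]
tool_rot: [0.804, -0.586, -0.062, 0.083]
ft_force: [0.3, 0.1, -4.0]
gripper_width: 0.628
clock 15.50 pile box x,y,z mm [-0.1 -1.1 40.2] tilt 17.82 roll 0.11 jawyaw 11.87 F [ 0.3  0.1 -4. ] w 0.628
"offset": [[0.0001, 0.0014, 0.0036], [0.0001, 0.0014, 0.0037], [0.0001, 0.0014, 0.0037], [0.0001, 0.0014, 0.0037]]
"delta_rot": [[-0.0254, 0.0, 0.0005]]
```

```bash
python3 -m creep '{"claw":[1,1,1,1,1,1],"offset":[[0.0001,0.0014,0.0036],[0.0001,0.0014,0.0037],[0.0001,0.0014,0.0037],[0.0001,0.0014,0.0037],[0,0,0],[0,0,0]],"delta_rot":[[-0.0255,0,0.0005],[-0.0255,0,0.0005],[-0.0255,0,0.0005],[-0.0255,0,0.0005],[0,0,0],[0,0,0]]}'
python3 - <<'E'
from plan import *
p,d=r.camera("scene"); np.savez("scene11.npz",p=p,d=d);cv2.imwrite("pics/scene11.png",cv2.resize(p[130:250,290:440],None,fx=5,fy=5))
pile();arc(-.0,-.001,.029,6,4)
import pf; pf.pf(np.load("scene11.npz"),(320,420,155,225))
E
```

```text
clock: 16.0
tcp_pos: [0.5485, -0.0926, 0.1918]
tool_rot: [0.77, -0.629, -0.065, 0.08]
ft_force: [-0.1, -0.7, -4.1]
gripper_width: 0.632
clock 16.05 pile box x,y,z mm [ 0.3 -1.  34. ] tilt 11.56 roll -0.01 jawyaw 11.84 F [-0.2 -0.6 -2.7] w 0.629
"offset": [[-0.0, 0.0013, 0.0037], [-0.0, 0.0013, 0.0038], [-0.0, 0.0013, 0.0038], [-0.0, 0.0013, 0.0038]]
"delta_rot": [[-0.0242, -0.0003, -0.0]]
558 x [-59.  -57.4  46.5  48.2] y left [-24.3 -23.5  24.   26. ] y right [-22.4 -19.8  24.1  26.5]
side -1 up 11.12 253
side 1 up 11.56 164
```

View pics/scene11.png

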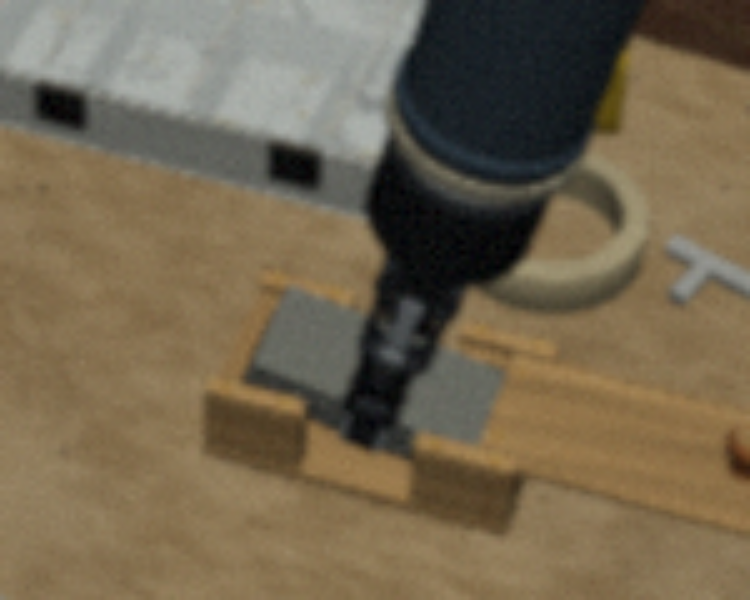

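```bash
python3 -m creep '{"claw":[1,1,1,1,1,1],"offset":[[0,0.0013,0.0037],[0,0.0013,0.0038],[0,0.0013,0.0038],[0,0.0013,0.0038],[0,0,0],[0,0,0]],"delta_rot":[[-0.024,0,0],[-0.024,0,0],[-0.024,0,0],[-0.024,0,0],[0,0,0],[0,0,0]]}'
python3 - <<'E'
from plan import *
pile();arc(-.0,-.001,.0225,0,4)
E
```

```text
clock: 16.55
tcp_pos: [0.5453, -0.0776, 0.1889]
tool_rot: [0.738, -0.667, -0.068, 0.076]
ft_force: [0.2, 0.7, -3.8]
gripper_width: 0.634
clock 16.55 pile box x,y,z mm [ 1.  -1.1 28.7] tilt 5.79 roll -0.02 jawyaw 11.71 F [ 0.2  0.7 -3.8] w 0.634
"offset": [[0.0, 0.0016, 0.0042], [0.0, 0.0016, 0.0042], [0.0, 0.0016, 0.0043], [0.0, 0.0016, 0.0043]]
"delta_rot": [[-0.0253, -0.0009, -0.0]]
```

```bash
python3 -m creep '{"claw":[1,1,1,1,1,1],"offset":[[0,0.0015,0.0042],[0,0.0015,0.0042],[0,0.0015,0.0043],[0,0.0015,0.0043],[0,0,0],[0,0,0]],"delta_rot":[[-0.0255,-0.001,0],[-0.0255,-0.001,0],[-0.0255,-0.001,0],[-0.0255,-0.001,0],[0,0,0],[0,0,0]]}'
python3 - <<'E'
from plan import *
pile();arc(-.0,-.001,.020,0,2)
E
```

```text
clock: 17.05
tcp_pos: [0.542, -0.0626, 0.184]
tool_rot: [-0.703, 0.704, 0.072, -0.072]
ft_force: [-0.2, 0.4, -3.1]
gripper_width: 0.629
clock 17.05 pile box x,y,z mm [ 2.3 -1.3 22.9] tilt -0.11 roll -0.01 jawyaw 11.72 F [-0.2  0.4 -3.1] w 0.629
"offset": [[0.0001, 0.0015, 0.001], [0.0001, 0.0015, 0.001]]
"delta_rot": [[0.0009, -0.0016, -0.0001]]
```

```bash
python3 -m creep '{"claw":[1,1,1,1],"offset":[[0,0.001,0.001],[0,0.001,0.001],[0,0,0],[0,0,0]],"delta_rot":[[0.001,-0.0015,0],[0.001,-0.0015,0],[0,0,0],[0,0,0]]}'
python3 - <<'E'
from plan import *
pile();arc(-.0,-.001,.020,0,2)
E
```

```text
clock: 17.38
tcp_pos: [0.5418, -0.0622, 0.1821]
tool_rot: [0.704, -0.702, -0.072, 0.073]
ft_force: [-0.1, -0.0, -4.2]
gripper_width: 0.632
clock 17.38 pile box x,y,z mm [ 1.2 -1.3 21. ] tilt 0.15 roll 0.0 jawyaw 11.76 F [-0.1 -0.  -4.2] w 0.632
"offset": [[0.0002, 0.0005, 0.0008], [0.0002, 0.0005, 0.0008]]
"delta_rot": [[-0.0013, -0.0012, 0.0]]
```

```bash
python3 -m creep '{"claw":[1,1,1,1,1],"offset":[[0,0.0007,0],[0,0.0007,0],[0,0.0007,0],[0,0,0],[0,0,0]],"delta_rot":[[-0.001,0,0],[-0.001,0,0],[0,0,0],[0,0,0],[0,0,0]]}'
python3 - <<'E'
from plan import *
p,d=r.camera("scene"); np.savez("scene12.npz",p=p,d=d);cv2.imwrite("pics/scene12.png",cv2.resize(p[130:250,290:440],None,fx=5,fy=5))
pile()
import pf; pf.pf(np.load("scene12.npz"),(320,420,155,225))
E
```

```text
clock: 17.8
tcp_pos: [0.5419, -0.0631, 0.1816]
tool_rot: [0.704, -0.703, -0.072, 0.071]
ft_force: [0.3, -0.5, -4.8]
gripper_width: 0.629
clock 17.85 pile box x,y,z mm [ 2.2 -1.3 20.4] tilt 0.09 roll 0.08 jawyaw 11.67 F [-0.9  0.1 -3.6] w 0.633
433 x [-59.6 -57.2  45.6  47.2] y left [-22.9 -17.9  25.8  28.2] y right [-15.6 -14.7  26.3  27.7]
side -1 up 11.57 167
side 1 up 11.54 140
```

View pics/scene12.png

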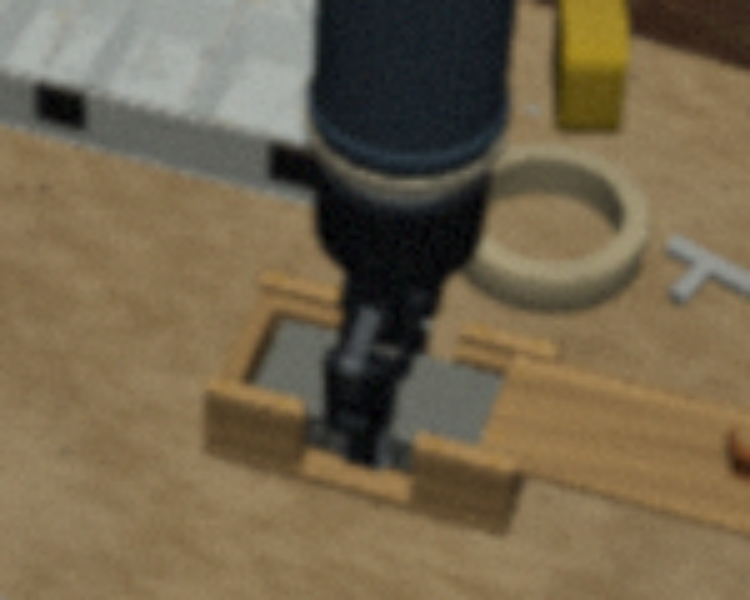

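```bash
python3 -m creep '{"claw":[1,1,1,1],"offset":[[0,0.001,0.0015],[0,0.001,0],[0,0,0],[0,0,0]],"delta_rot":[[-0.001,0,-0.001],[0,0,0],[0,0,0],[0,0,0]]}'
python3 -c "
from plan import *
pile()"
```

```text
clock: 18.18
tcp_pos: [0.5415, -0.0626, 0.1816]
tool_rot: [-0.703, 0.704, 0.073, -0.07]
ft_force: [-0.1, -0.5, -4.2]
gripper_width: 0.631
clock 18.18 pile box x,y,z mm [ 2.  -1.  20.5] tilt -0.04 roll 0.23 jawyaw 11.62 F [-0.1 -0.5 -4.2] w 0.631
```

```bash
python3 -m creep '{"claw":[1,1,1],"offset":[[0,0.002,0.001],[0,0.002,0],[0,0.001,0]],"delta_rot":[[0,0,-0.002],[0,0,0],[0,0,0]]}'
python3 -c "
from plan import *
pile()"
```

```text
clock: 18.43
tcp_pos: [0.541, -0.0626, 0.1812]
tool_rot: [-0.703, 0.704, 0.074, -0.068]
ft_force: [-2.0, 0.1, 2.9]
gripper_width: 0.631
clock 18.43 pile box x,y,z mm [ 2.  -0.8 20.1] tilt -0.06 roll 0.48 jawyaw 11.58 F [-2.   0.1  2.9] w 0.631
```

```bash
python3 -m creep '{"claw":[0.36,0.34,0.3,0.25,0.2,0.15,0.1,0.1],"offset":[[0,0,0],[0,0,0],[0,0,0],[0,0,0],[0,0,0],[0,0,0],[0,0,0],[0,0,0]],"delta_rot":[[0,0,0],[0,0,0],[0,0,0],[0,0,0],[0,0,0],[0,0,0],[0,0,0],[0,0,0]]}'
python3 -c "
from plan import *
pile()"
python3 -m creep '{"claw":[0.1,0.1,0.1,0.1,0.1,0.1,0.1,0.1],"offset":[[0,0,0],[0,-0.005,0],[0,-0.01,0],[0,-0.015,0],[0,-0.02,0],[0,-0.025,0],[0,-0.03,0],[0,-0.03,0]],"delta_rot":[[0,0,0],[0,0,0],[0,0,0],[0,0,0],[0,0,0],[0,0,0],[0,0,0],[0,0,0]]}'
python3 - <<'E'
from plan import *
p,d=r.camera("scene"); np.savez("scene13.npz",p=p,d=d);cv2.imwrite("pics/scene13.png",cv2.resize(p[130:250,290:440],None,fx=5,fy=5))
E
```

```text
clock: 19.1
tcp_pos: [0.5418, -0.0625, 0.1807]
tool_rot: [-0.703, 0.704, 0.075, -0.068]
ft_force: [0.1, -0.8, 0.3]
gripper_width: 0.902
clock 19.10 pile box x,y,z mm [ 2.1  0.2 19.6] tilt -0.1 roll 0.57 jawyaw 11.58 F [ 0.1 -0.8  0.3] w 0.902
clock: 19.77
tcp_pos: [0.5383, -0.0625, 0.319]
tool_rot: [0.704, -0.703, -0.071, 0.071]
ft_force: [-0.5, -0.9, -0.5]
gripper_width: 0.902
```

View pics/scene13.png

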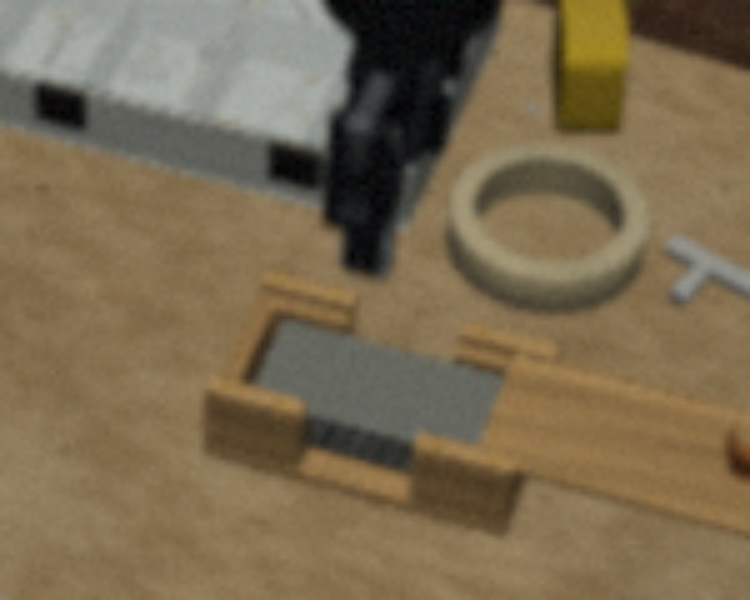

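```bash
python3 - <<'E'
from plan import *
f=np.load("scene13.npz"); P=cloud("scene",cv2.medianBlur(f["d"],3))
Q=P[190:225,335:395].reshape(-1,3); C=f["p"][190:225,335:395].reshape(-1,3).astype(int)
k=(abs(Q[:,2]-.031)<.005)&(C.max(1)-C.min(1)<25)&(C.max(1)>80); Q=Q[k]; d=Q[:,:2]-[.5417,-.0593]; bx=d@U*1e3;by=d@V*1e3
print(len(bx),np.percentile(bx,[1,99]).round(1),np.percentile(by,[2,98]).round(1),Q[:,2].mean()); A=np.c_[bx,by,np.ones(len(bx))]
print(np.degrees(np.linalg.lstsq(A,Q[:,2]*1e3,rcond=None)[0][:2]).round(2))
print("bench",np.median(P[225:235,300:330,2]))
plan(W(.172,0,.15),frame(-78.1),vmax=.03)
E
```

```text
710 [-56.8  48.7] [-24.4  27.3] 0.031556304716734304
[ 0.09 -0.47]
bench -0.0005907525579080359
clock 19.82 tcp [ 0.5397 -0.0632  0.3247] -> [ 0.5783 -0.2287  0.3047] N 13 F [ 2.8 -0.3  4.5] w 0.898
"offset": [[0.0004, 0.0016, -0.0131], [0.0019, 0.0016, -0.0129], [0.0035, 0.0016, -0.0126], [0.0049, 0.0016, -0.0121], [0.0064, 0.0016, -0.0114], [0.0077, 0.0016, -0.0106], [0.0089, 0.0016, -0.0096], [0.01, 0.0016, -0.0084]]
"delta_rot": [[-0.0004, 0.1203, 0.0005], [-0.0004, 0.1203, 0.0005], [-0.0004, 0.1203, 0.0005], [-0.0004, 0.1203, 0.0005], [-0.0004, 0.1203, 0.0005], [-0.0004, 0.1203, 0.0005], [-0.0004, 0.1203, 0.0005], [-0.0004, 0.1203, 0.0005]]
```

```bash
python3 -m creep '{"claw":[0.1,0.1,0.1,0.1,0.1,0.1,0.1,0.1],"offset":[[0.0005,0.0015,-0.013],[0.002,0.0015,-0.013],[0.0035,0.0015,-0.0125],[0.005,0.0015,-0.012],[0.0065,0.0015,-0.0115],[0.0075,0.0015,-0.0105],[0.009,0.0015,-0.0095],[0.01,0.0015,-0.0085]],"delta_rot":[[0,0.12,0],[0,0.12,0],[0,0.12,0],[0,0.12,0],[0,0.12,0],[0,0.12,0],[0,0.12,0],[0,0.12,0]]}'
python3 - <<'E'
from plan import *
plan(W(.172,0,.11),frame(-78.1),vmax=.03)
E
```

```text
clock: 20.48
tcp_pos: [0.5634, -0.166, 0.3251]
tool_rot: [0.658, -0.648, 0.265, -0.279]
ft_force: [-0.1, -0.0, -0.0]
gripper_width: 0.895
clock 20.48 tcp [ 0.5634 -0.166   0.3251] -> [ 0.5783 -0.2287  0.2647] N 5 F [-0.1 -0.  -0. ] w 0.895
"offset": [[0.0108, 0.0121, -0.007], [0.0116, 0.0121, -0.0056], [0.0122, 0.0121, -0.0042], [0.0126, 0.0121, -0.0027], [0.0128, 0.0121, -0.0012]]
"delta_rot": [[-0.0047, 0.1147, 0.0014], [-0.0047, 0.1147, 0.0014], [-0.0047, 0.1147, 0.0014], [-0.0047, 0.1147, 0.0014], [-0.0047, 0.1147, 0.0014]]
```

```bash
python3 -m creep '{"claw":[0.2,0.2,0.3,0.3,0.3,0.3,0.3],"offset":[[0.011,0.012,-0.007],[0.0115,0.012,-0.0055],[0.012,0.012,-0.004],[0.0125,0.012,-0.0025],[0.008,0.008,-0.001],[0,0,0],[0,0,0]],"delta_rot":[[-0.005,0.115,0.001],[-0.005,0.115,0.001],[-0.005,0.115,0.001],[-0.005,0.115,0.001],[-0.005,0.1,0.001],[0,0,0],[0,0,0]]}'
python3 - <<'E'
from plan import *
plan(W(.172,0,.095),frame(-78.1),vmax=.02)
E
```

```text
clock: 21.07
tcp_pos: [0.577, -0.2288, 0.2729]
tool_rot: [0.545, -0.544, 0.449, -0.453]
ft_force: [0.3, 0.7, -0.5]
gripper_width: 0.698
clock 21.07 tcp [ 0.577  -0.2288  0.2729] -> [ 0.5783 -0.2287  0.2497] N 2 F [ 0.3  0.7 -0.5] w 0.698
"offset": [[0.0, 0.0116, 0.0006], [0.0001, 0.0116, 0.0006]]
"delta_rot": [[-0.0024, -0.0104, 0.0019], [-0.0024, -0.0104, 0.0019]]
```

```bash
python3 -m creep '{"claw":[0.3,0.3,0.3,0.3],"offset":[[0,0.0115,0.0005],[0,0.0115,0.0005],[0,0,0],[0,0,0]],"delta_rot":[[-0.002,-0.01,0.002],[-0.002,-0.01,0.002],[0,0,0],[0,0,0]]}'
python3 - <<'E'
from plan import *
plan(W(.172,0,.0655),frame(-78.1),vmax=.01)
p,d=r.camera("scene"); cv2.imwrite("pics/scene14.png",cv2.resize(p[130:250,350:500],None,fx=5,fy=5))
E
```

```text
clock: 21.4
tcp_pos: [0.5784, -0.2264, 0.2498]
tool_rot: [0.553, -0.551, 0.442, -0.442]
ft_force: [0.5, -0.8, 0.1]
gripper_width: 0.702
clock 21.40 tcp [ 0.5784 -0.2264  0.2498] -> [ 0.5783 -0.2287  0.2202] N 3 F [ 0.5 -0.8  0.1] w 0.702
"offset": [[0.0007, 0.0099, -0.0003], [0.0007, 0.0099, -0.0002], [0.0007, 0.0099, -0.0002]]
"delta_rot": [[-0.0012, 0.0042, -0.0005], [-0.0012, 0.0042, -0.0005], [-0.0012, 0.0042, -0.0005]]
```

View pics/scene14.png

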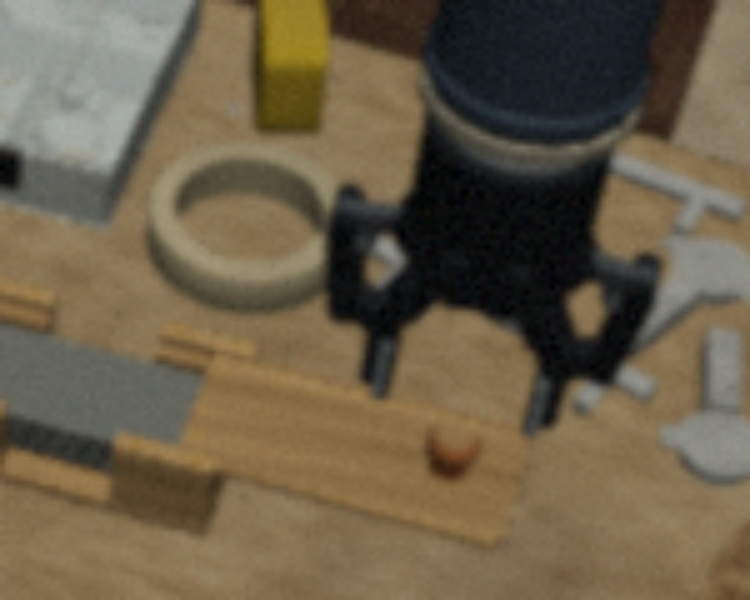

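Aligned over the knob. Down, then close.

```bash
python3 -m creep '{"claw":[0.3,0.3,0.3,0.3,0.3],"offset":[[0.0007,0.01,0],[0.0007,0.01,0],[0.0007,0.0085,0],[0,0,0],[0,0,0]],"delta_rot":[[-0.001,0.004,0],[-0.001,0.004,0],[-0.001,0.004,0],[0,0,0],[0,0,0]]}'
python3 -c "
from plan import *
plan(W(.172,0,.0655),frame(-78.1),vmax=.01)"
python3 -m creep '{"claw":[1,1,1,1,1,1,1,1],"offset":[[0,0,0],[0,0,0],[0,0,0],[0,0,0],[0,0,0],[0,0,0],[0,0,0],[0,0,0]],"delta_rot":[[0,0,0],[0,0,0],[0,0,0],[0,0,0],[0,0,0],[0,0,0],[0,0,0],[0,0,0]]}'
python3 -c "
from plan import *
s,M=tool();g=s['tcp_pos']+M[:,1]*.155;d=g[:2]-B;print(d@U,d@V,g[2])
plan(W(.045,0,.0655),frame(-78.1),vmax=.015)"
```

```text
clock: 21.87
tcp_pos: [0.5791, -0.228, 0.2186]
tool_rot: [0.55, -0.549, 0.446, -0.445]
ft_force: [-0.4, 0.4, 0.4]
gripper_width: 0.7
clock 21.87 tcp [ 0.5791 -0.228   0.2186] -> [ 0.5783 -0.2287  0.2202] N 1 F [-0.4  0.4  0.4] w 0.7
"offset": [[0.0005, -0.0016, -0.0009]]
"delta_rot": [[-0.0011, 0.0011, -0.0021]]
clock: 22.53
tcp_pos: [0.579, -0.2283, 0.2188]
tool_rot: [0.55, -0.549, 0.445, -0.445]
ft_force: [0.6, 0.1, -2.5]
gripper_width: 0.237
0.17150242368312446 0.0008900215578661683 0.06376760446530291
clock 22.53 tcp [ 0.579  -0.2283  0.2188] -> [ 0.5521 -0.1044  0.2202] N 9 F [ 0.6  0.1 -2.5] w 0.237
"offset": [[-0.0141, -0.0001, -0.0001], [-0.0141, -0.0001, -0.0001], [-0.0141, -0.0001, -0.0001], [-0.0141, -0.0001, -0.0001], [-0.0141, -0.0001, -0.0001], [-0.0141, -0.0002, -0.0001], [-0.0141, -0.0002, -0.0001], [-0.0141, -0.0002, -0.0001]]
"delta_rot": [[-0.0001, 0.0001, -0.0002], [-0.0001, 0.0001, -0.0002], [-0.0001, 0.0001, -0.0002], [-0.0001, 0.0001, -0.0002], [-0.0001, 0.0001, -0.0002], [-0.0001, 0.0001, -0.0002], [-0.0001, 0.0001, -0.0002], [-0.0001, 0.0001, -0.0002]]
```

```bash
python3 -m creep '{"claw":[1,1,1,1,1,1,1,1],"offset":[[-0.008,0,0],[-0.014,0,0],[-0.014,0,0],[-0.014,0,0],[-0.014,0,0],[-0.014,0,0],[-0.012,0,0],[-0.008,0,0]],"delta_rot":[[0,0,0],[0,0,0],[0,0,0],[0,0,0],[0,0,0],[0,0,0],[0,0,0],[0,0,0]]}'
python3 -c "
from plan import *
s,M=tool();g=s['tcp_pos']+M[:,1]*.155;d=g[:2]-B;print(d@U,d@V,g[2])
plan(W(.045,0,.0655),frame(-78.1),vmax=.015)"
```

```text
clock: 23.2
tcp_pos: [0.5569, -0.1231, 0.2188]
tool_rot: [0.55, -0.549, 0.444, -0.446]
ft_force: [1.9, -1.6, -5.2]
gripper_width: 0.235
0.06445728056824084 0.0012804231858697668 0.063794960940363
clock 23.20 tcp [ 0.5569 -0.1231  0.2188] -> [ 0.5521 -0.1044  0.2202] N 2 F [ 1.9 -1.6 -5.2] w 0.235
"offset": [[-0.0096, -0.0007, -0.0004], [-0.0096, -0.0007, -0.0004]]
"delta_rot": [[-0.0014, 0.0007, 0.0006], [-0.0014, 0.0007, 0.0006]]
```

```bash
python3 -m creep '{"claw":[1,1,1,1,1,1,1,1],"offset":[[-0.006,0,0],[-0.005,0,0],[-0.004,0,0],[-0.003,0,0],[-0.002,0,0],[-0.002,0,0],[-0.002,0,0],[0,0,0]],"delta_rot":[[0,0,0],[0,0,0],[0,0,0],[0,0,0],[0,0,0],[0,0,0],[0,0,0],[0,0,0]]}'
python3 -c "
from plan import *
s,M=tool();g=s['tcp_pos']+M[:,1]*.155;d=g[:2]-B;print(d@U,d@V,g[2],s['ft_force'])"
```

```text
clock: 23.87
tcp_pos: [0.5521, -0.1023, 0.2188]
tool_rot: [-0.546, 0.551, -0.441, 0.452]
ft_force: [1.7, 1.8, -3.2]
gripper_width: 0.239
0.04546127884397276 0.0013321811103452557 0.06380125549923865 [ 1.69815733  1.80587898 -3.18487828]
```

```bash
python3 -m creep '{"claw":[1,1,1,1],"offset":[[-0.003,0,0],[-0.003,0,0],[-0.002,0,0],[0,0,0]],"delta_rot":[[0,0,0],[0,0,0],[0,0,0],[0,0,0]]}'
python3 -c "
from plan import *
s,M=tool();g=s['tcp_pos']+M[:,1]*.155;d=g[:2]-B;print(d@U,d@V,g[2],s['ft_force'])"
```

```text
clock: 24.2
tcp_pos: [0.5513, -0.1004, 0.2188]
tool_rot: [-0.543, 0.551, -0.438, 0.458]
ft_force: [0.9, 1.9, -3.6]
gripper_width: 0.238
0.045327512767502756 0.0012736004385401044 0.0638370949564386 [ 0.9444324   1.87386758 -3.56160365]
```

Stalled at the shut stop (0.0453 expected 0.045). Release and rise.

```bash
python3 -m creep '{"claw":[0.6,0.5,0.4,0.4,0.4,0.4,0.4,0.4],"offset":[[0,0,0],[0,0,0],[0,0,0],[0,0,0],[0,-0.005,0],[0,-0.015,0],[0,-0.02,0],[0,-0.025,0]],"delta_rot":[[0,0,0],[0,0,0],[0,0,0],[0,0,0],[0,0,0],[0,0,0],[0,0,0],[0,0,0]]}'
python3 -m creep '{"claw":[0.4,0.4,0.4,0.4,0.4,0.4,0.4,0.4],"offset":[[0,-0.03,0],[0,-0.03,0],[0.03,-0.01,0],[0.035,0,0],[0.035,0,0],[0.03,0,0],[0,0,0],[0,0,0]],"delta_rot":[[0,0,0],[0,0,0],[0,0,0],[0,0,0],[0,0,0],[0,0,0],[0,0,0],[0,0,0]]}'
python3 - <<'E'
from plan import *
for n in("top","scene"):
    p,d=r.camera(n); np.savez(f"{n}15.npz",p=p,d=d); cv2.imwrite(f"pics/{n}15.png",cv2.resize(p[140:250,300:450],None,fx=5,fy=5))
E
```

```text
clock: 24.87
tcp_pos: [0.5483, -0.0978, 0.2833]
tool_rot: [-0.541, 0.552, -0.442, 0.455]
ft_force: [0.2, 0.8, 0.6]
gripper_width: 0.6
clock: 25.53
tcp_pos: [0.5743, -0.226, 0.3695]
tool_rot: [-0.544, 0.552, -0.438, 0.455]
ft_force: [0.4, 1.5, -0.4]
gripper_width: 0.602
```

View pics/scene15.png

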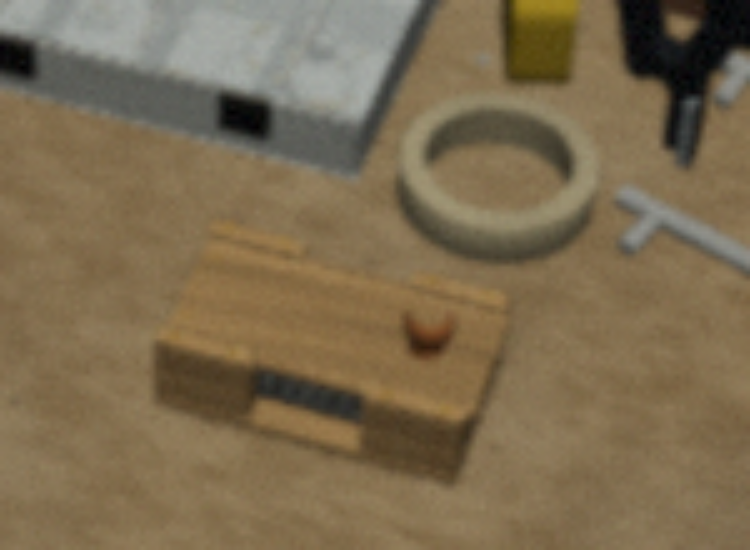

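View pics/top15.png

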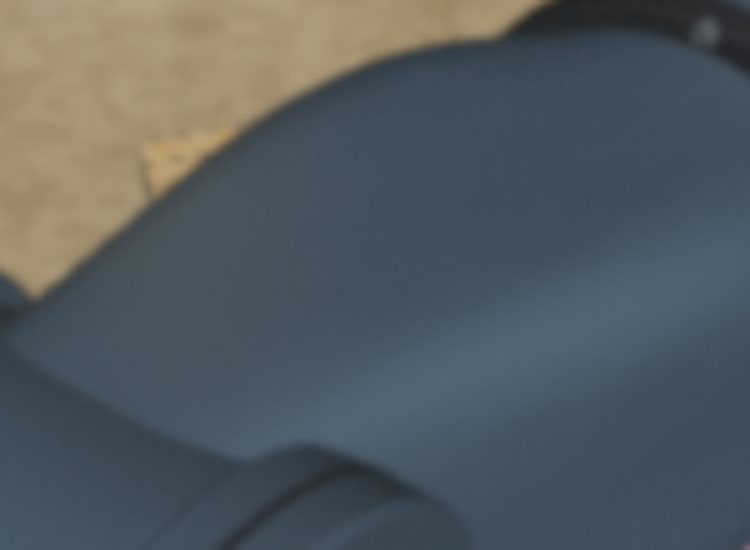

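```bash
python3 - <<'E'
from plan import *
from meas import region_stats
f=np.load("scene15.npz")
for o in region_stats("scene",f,.041,.0455,(320,420,170,245),.044,300): print(*[np.round(x,2) for x in o]); c=o[0]
for q in((565.92,-183.9),(545.45,-80.78)): print("slid by",((np.array(q)-c)@U).round(1))
E
```

```text
[541.3  -60.98] 100.4 [148.86  75.12] 1344 0.04
slid by 125.4
slid by 20.2
```

```bash
python3 -c "
from station import r
s=r.get_state(); print(s['clock'],s['joint_velocities'].round(3)); print(r.hand_in())"
```

```text
25.6333 [-0.025  0.    -0.015  0.012 -0.005 -0.002 -0.001]
the job is handed in; nothing more can be done
None
```

I put the three stones away in the box as one pile, shut the lid, and handed the job in at 25.6 s of the 72 s allowed. The hand-in gave no verdict.

- **Lid open:** I gripped the knob and slid the lid until it stalled at its stop. The knob stood at box x about 0.1726 m against the expected 0.172 m.
- **Pile moved:** I lifted all three stones together and tilted them 25°. I then tucked the +x end under the lid and swung the other end down until the pile rested on the pocket floor. The wrist force showed floor contact only at the very end.
- **Seating check:** With the gripper clear, the top stone's face measured about 32 mm above the bench, as expected. It was flat to about 0.5°, and the pile sat about 2 mm off centre along the box's +x.
- **Lid shut:** I slid the lid back until it stalled with the knob at box x 0.0453 m, against 0.045 m for shut. The last scene picture shows it flush with the box ends, and the arm was clear of everything.

**What disagreed or could not be checked:**
- The camera put the lid's closing travel at 125.4 mm where 127 mm was expected. That is still inside the 4 mm allowance.
- The arm blocked the top camera for the last check, so only the scene camera confirmed the end state.
- With the lid shut, the stones could only be seen through the notch.
- The two cameras disagreed by about 2 mm throughout, so I used their average.

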